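Load a bottle into the V-locator of a filling stand

ROBOT

A 6-joint arm with a two-finger parallel gripper is mounted at the origin on the work surface. World frame = base frame: x ahead of the robot, y to its left, z up, the work surface at z = 0. Lengths are in mm, angles in rad, forces in N, time in s.
With the tool pointing down it reaches from about 350 to 775 mm from the base axis. Payload 7.3 kg.
Tool frame: the origin (TCP) lies on the mounting face of the last link; the fingertips stand 178 mm ahead of it and the grasp point (between the pads) lies 159 mm ahead of it (bot.grip_point_offset is the distance from the TCP to the grasp point, in mm); x points along the fingers, y is the direction in which the jaws open and shut, and the axes are right-handed (so a half turn about x gives the same grasp; the last joint's range is limited). The gripper opens to 92 mm and grips with 3 to 60 N. Pads are 19 mm wide; open, the fingers measure 130 mm over their backs; the gripper's body (75 mm by 190 mm) begins 47 mm behind the grasp point.
Start: joints at [1.11, 0.342, 1.524, -0, 1.275, -0.146], TCP at [162.532, 499.21, 404.741] pointing down, gripper open.
Joint ranges: [-2.53, 2.53], [-0.77, 2.02], [0.04, 2.7], [-1, 4.14], [0.28, 2.66], [-3.11, 3.11]. Speed limits (rad/s): [2.57, 2.57, 3.14, 3.14, 3.14, 3.14].

INTERFACE

Orientations are given as [roll, pitch, yaw] about the fixed x, y, z axes, in that order (R = Rz(yaw) Ry(pitch) Rx(roll)).
In Python, from plant import bot gives the robot as it stands.
- The arm moves only by the tool arm_command, never from a script. Its argument "moves" is a list of rows, each a list of 5 numbers: the shift along the tool's x, y, z in cm, then the turn about the tool's x in degrees, then the opening, from 0 (shut) to 1 (fully open). A call has 1 to 10 rows; each row is the pose to reach, as a shift and turn from the pose measured when the call began, along the tool's axes at that moment; what a row does not reach only later rows make up. A row lasts 1/10 s, in which the tool goes at most 50 mm and 8.59 degrees, less where a joint would pass 70% of its speed; a pose out of reach is approached as far as the arm can. A call with a gripper value outside its range is refused whole. The fingers move at their own pace and stop on an object; the grip force is fixed at half the most. Time passes only in rows, so rows that repeat a pose let the fingers close. It gives the time, the measured TCP pose, the force and the opening at its end, in the units of the state.
- bot.get_obs(): the state, without advancing time (a new reading comes with each control period).
- bot.capture(name): name is "scene" or "top" or "wrist"; returns a dict with "frame" (400x640x3 uint8, blue, green, red), "K" (3x3 intrinsics, pixels), "origin" and "orientation" of the camera in the world; the wrist camera has in their place "T_tool_cam" (4x4, takes a point from camera to tool coordinates, whose origin is the TCP and whose axes are the tool frame's). Camera axes: x right, y down, z forward; pixel columns grow to the right and rows downward; lengths in mm; the calibration is good to about 2 mm. A picture is of the moment at which its call begins: read the wrist's pose just before it. There is no depth.
- bot.close_job(): hands the job in, once; it reports no verdict.
The state is a dict: "time": time; "joint_positions": joint angles; "dq": joint speeds; "tau": joint torques, N m; "tool_pos": TCP position; "tcp_rot": TCP orientation; "contact_force": force on the tool from outside, world axes, zero at the start; "moment": the same for the moment, N m; "grip_width": finger opening in mm.
Only numpy, scipy, OpenCV 4.12 (cv2) and the standard library are available. Lean on these libraries where they do the work, as an engineer would, in place of code of your own. Each camera call takes 0.05 s, during which the arm holds its last target.

TASK

Stand the open amber bottle upright on the filling stand's plate and slide it into the V until it touches both bars; then press it home with about 7 N for a good second, so that both bars bear alike - gently, it is glass. Leaving the bottle seated there, swing the nozzle arm fully down so that its needle hangs in the bottle's mouth, and let go. Leave the other things on the bench as they are.

Things in the scene. Friction and masses are not known exactly. Their poses are not given: they have to be found in the camera images.
- bottle_center (a point): Centre (on the axis, half-way up) of the open 50 ml amber glass bottle, loose, 60 to 130 g, the only bottle without a cap: 91 mm tall, straight body 46 mm in diameter up to 58 mm from its foot, shoulder to 69 mm, then an open neck 29 to 31 mm outside (a ring of 34 mm at 73 mm), 21 mm inside. z is its axis. It starts upright on the bench with 35 mm or more free on every side.
- stand: Filling stand, fixed: steel plate 10 mm thick carrying two white V bars and, behind them, a column with the nozzle arm. Origin at bench level straight below the seat; x points from the V's open mouth to the column, z up. The plate spans x -100 to 135 mm, y -70 to 70 mm. Column: x 82 to 116 mm, 36 mm wide, 106 mm high over the bench.
- seat (a point): Point on the top of the plate (10 mm above the bench) where the bottle's axis stands when the bottle touches both V bars. Axes as the stand's.
- v_left: V bar on the stand's +y side, rigid: white plastic, 56 long x 14 thick x 30 mm high on the plate (top 40 mm over the bench). Origin: middle of its underside; own x along the bar, at -45 degrees to the stand's x; inner face 7 mm to its own -y. The inner faces meet at 90 degrees, each 23 mm from the seat; the mouth is 83 mm wide, 9 mm before the seat.
- v_right: The V bar on the stand's -y side, mirror image of v_left: own x axis at +45 degrees to the stand's x, inner face at 7 mm on its own +y side. The faces are slick (friction about 0.2), the plate is not. Friction at the fingers and the plate can leave one bar almost unloaded although the bottle touches both: a sideways or downward force on the tool tells it, and easing that off, or backing off and pushing again, evens it out.
- nozzle_arm (a joint): Angle of the nozzle arm in rad about a level axis along the stand's y: 0 = fully down, level, on its stop, needle in the mouth of a seated bottle; starts raised at 1.4 to 1.6 (almost upright, grip end up). The hinge is stiff (about 0.16 N m, some 1.5 N at the grip), so the arm stays where it is left.
- pivot (a point): Centre of the arm's hinge: 95 mm behind the seat along the stand's x, 95 mm above the bench.
- grip_bar (a point): Middle of the arm's black cross grip, a round bar 16 mm thick, 30 mm long along the stand's y, at the arm's free end. At joint angle q it stands x = -0.120 cos q + 0.032 sin q, z = 0.120 sin q + 0.032 cos q (m, stand axes) from the hinge: with the arm down 25 mm before the seat, 127 mm over the bench. The arm is a bar 16 mm wide.
- nozzle_tip (a point): Lower end of the filling needle (8 mm thick, 95 mm from the hinge). With the arm down it hangs on the seat axis 85 mm over the bench, 16 mm inside the mouth of a seated bottle. Over it a nozzle body and hose barb stand up to 18 mm above the arm's bar.
- capped_bottle: Bystander: same amber bottle with a blue screw cap on, 46 mm in diameter, 95 mm tall; origin under its centre.
- jar: Bystander: short amber jar with a white lid, 54 mm in diameter, 64 mm tall; origin under its centre.
- bottle_cap: Bystander: loose blue screw cap, 37 mm in diameter, 24 mm high; origin under its centre.
- well_plate: Bystander: flat plate of 96 wells, 86 x 128 x 14 mm; origin under its centre.
- marker: Bystander: marker pen lying along its x axis, 13 mm thick, 130 mm long; origin under its middle.
- beaker: Bystander: clear beaker 60 mm in diameter, 70 mm tall; origin under its centre.
- tip_box: Bystander: grey box of pipette tips 85 x 122 x 60 mm; origin under its centre.
Things that resemble listed ones, but are neither listed nor needed, are in the scene too. Leave any green or purple look-alike of the part that bears bottle_center alone.

How it is judged (in metres and radians):
On the way, in this order (a step that is already met when the one before it is completed fails the run):
1. the bottle, upright on the plate, is pressed evenly against both V bars at once, with 2 to 8 N on each, for 0.6 s (contact force between bottle and v_left between 2 and 8 N and contact force between bottle and v_right between 2 and 8 N and angle between bottle_center's own z axis and vertical below 0.06 rad and z of bottle_center in the frame of seat below 0.05 m), for 0.6 s.
2. the nozzle arm is swung down with its needle in the mouth of the seated bottle (value of joint nozzle_arm below 0.05 rad and horizontal distance between bottle_center and seat below 0.002 m), for 0.2 s.
At the end, for the whole second after the job is handed in: The bottle stands upright (within 0.04 rad) and at rest on the plate with its axis within 2 mm of the seat, that is against both V bars, and the nozzle arm is fully down (below 0.05 rad) with the needle in the bottle's mouth (all of step 2 and z of bottle_center in the frame of seat between 0.043 and 0.048 m and angle between bottle_center's own z axis and vertical below 0.04 rad and linear speed of bottle below 0.01 m/s); the robot touches nothing.
It fails at once if a V bar and the glass bottle are pressed together with more than 15 N (contact force between bottle and v_left above 15 N or contact force between bottle and v_right above 15 N).
It fails at once if the bottle is tipped by more than 0.5 rad (angle between bottle_center's own z axis and vertical above 0.5 rad).
It fails at once if another thing on the bench is moved by more than 20 mm (distance of any of capped_bottle, jar, bottle_cap, well_plate, marker, beaker, tip_box from where it was at the start of the episode above 0.02 m).
It also fails if it takes over 72 s, if anything falls off the work surface, if the arm or the gripper's body presses on something with over 40 N, if the wrist force passes 120 N, or if a joint passes its speed limit or range.

## Working session

There is one attempt and no reset: what is moved stays moved. The work goes in short steps, Python scripts to look and compute and a tool call to move; the robot and the scene stay as the last step left them, time stands still between calls to the robot, and variables do not carry over. Pictures are saved under pics/ and viewed, and the job is handed in when it is done.

Besides the shell and the picture viewer there is one more tool, called after "Call:" as a command line: name --pt "numbers of a row" for each row, then --argument value for the rest. arm_command: Moves the arm, as the interface text tells. Its arguments: {"type":"object","properties":{"moves":{"type":"array"}},"required":["moves"]}

```bash
ls; mkdir -p pics; python3 - <<'E'
from plant import bot
import cv2
o=bot.get_obs(); print(o)
for n in ("scene","top"):
    c=bot.capture(n); cv2.imwrite(f"pics/{n}0.png",c["frame"]); print(n,c["K"],c["origin"],c["orientation"])
c=bot.capture("wrist"); cv2.imwrite("pics/wrist0.png",c["frame"]); print(c["K"],c["T_tool_cam"])
E
```

```text
pics
{'time': 0.0, 'joint_positions': array([ 1.10999961e+00,  3.42712458e-01,  1.52500363e+00, -1.17753559e-05,
        1.27539507e+00, -1.46005729e-01]), 'dq': array([-0.00016789, -0.00097906, -0.00084774,  0.00056884, -0.00096457,
       -0.00115617]), 'tau': array([-1.19668050e-03, -4.31251931e+01, -2.44216561e+01,  7.17147742e-02,
        5.61194227e-02, -1.75751538e-04]), 'tool_pos': array([162.47274214, 499.08713186, 404.05475511]), 'tcp_rot': array([-1.70938694,  1.56927778, -2.02417449]), 'contact_force': array([ 0.19798169,  0.36053621, -0.12711627]), 'moment': array([0.04427108, 0.02444229, 0.05299938]), 'grip_width': 91.72816233395241}
scene [[464.71056761   0.         326.01620508]
 [  0.         464.71056761 201.78283954]
 [  0.           0.           1.        ]] [1124.12351461 -140.37439162 1028.35710103] [-2.59351882 -0.01391125  1.47224359]
top [[512.4565081    0.         321.87426897]
 [  0.         512.4565081  202.85032382]
 [  0.           0.           1.        ]] [ 400.12503383  -71.37950056 1200.90751727] [-3.01231346e+00  3.97160822e-04 -1.58756511e+00]
[[333.6049561    0.         320.92873485]
 [  0.         333.6049561  203.68431526]
 [  0.           0.           1.        ]] [[ 1.00410263e-03 -2.64743550e-01  9.64318332e-01  2.05871291e+01]
 [ 9.99998370e-01  1.71294965e-03 -5.70982215e-04  5.44763678e-01]
 [-1.50066489e-03  9.64317333e-01  2.64744838e-01 -7.16922506e+01]
 [ 0.00000000e+00  0.00000000e+00  0.00000000e+00  1.00000000e+00]]
```

View pics/scene0.png

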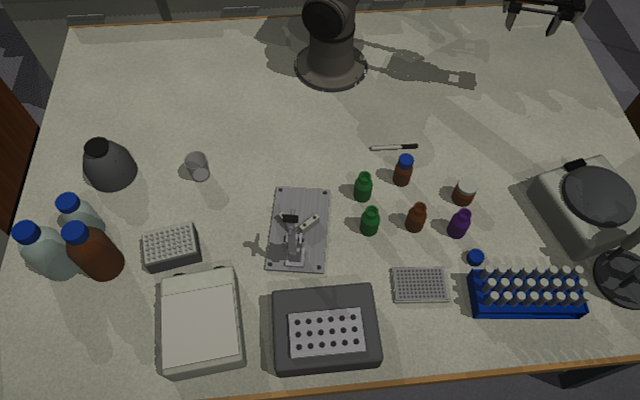

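View pics/top0.png

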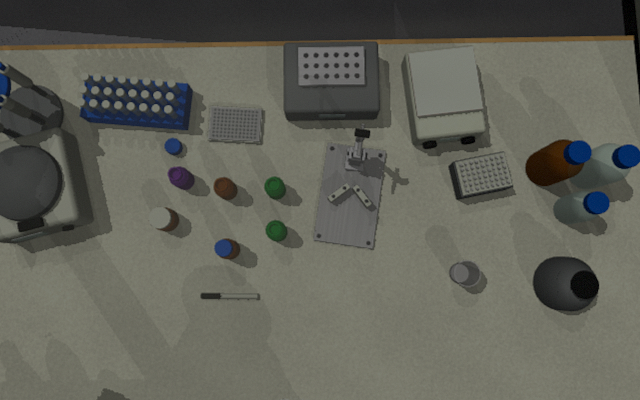

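View pics/wrist0.png

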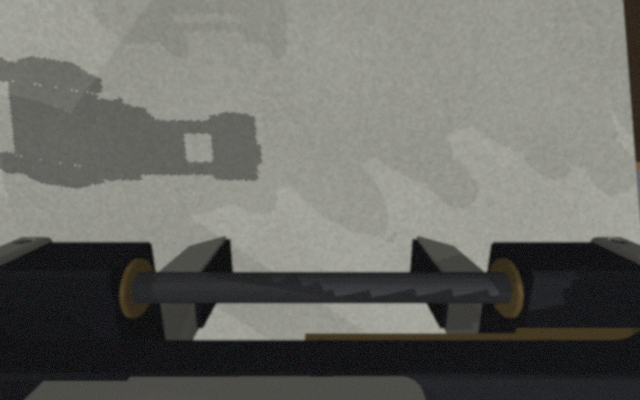

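```bash
cat > h.py <<'E'
import numpy as np, cv2
from scipy.spatial.transform import Rotation as R
K={'scene':np.array([[464.71056761,0,326.01620508],[0,464.71056761,201.78283954],[0,0,1]]),
'top':np.array([[512.4565081,0,321.87426897],[0,512.4565081,202.85032382],[0,0,1]])}
O={'scene':np.array([1124.12351461,-140.37439162,1028.35710103]),'top':np.array([400.12503383,-71.37950056,1200.90751727])}
E={'scene':[-2.59351882,-0.01391125,1.47224359],'top':[-3.01231346,3.97160822e-04,-1.58756511]}
def rot(e): return R.from_euler('xyz',e).as_matrix()
def ray(cam,u,v): return O[cam], rot(E[cam])@np.linalg.inv(K[cam])@np.array([u,v,1.])
def onz(cam,u,v,z):
    o,d=ray(cam,u,v); return o+d*(z-o[2])/d[2]
def proj(cam,p):
    q=K[cam]@(rot(E[cam]).T@(np.asarray(p,float)-O[cam])); return q[:2]/q[2]
E
python3 - <<'E'
from h import *
print(rot([-1.70938694,1.56927778,-2.02417449]))
t=cv2.imread('pics/top0.png'); s=cv2.imread('pics/scene0.png')
cv2.imwrite('pics/tc1.png',cv2.resize(t[110:260,200:400],None,fx=4,fy=4,interpolation=cv2.INTER_CUBIC))
cv2.imwrite('pics/sc1.png',cv2.resize(s[140:280,240:440],None,fx=4,fy=4,interpolation=cv2.INTER_CUBIC))
E
```

```text
[[-6.65130687e-04  3.09613967e-01  9.50862108e-01]
 [-1.36513141e-03  9.50861151e-01 -3.09614611e-01]
 [-9.99998847e-01 -1.50398591e-03 -2.09783179e-04]]
```

View pics/tc1.png

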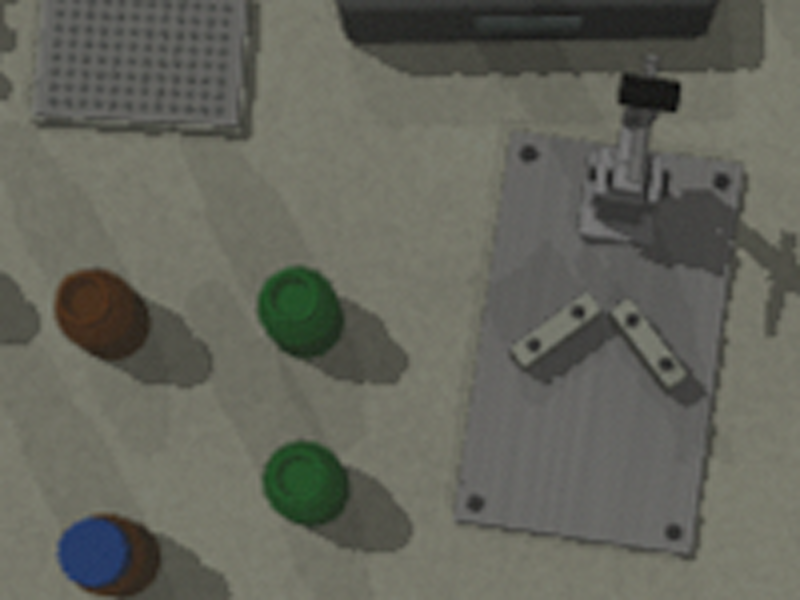

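View pics/sc1.png

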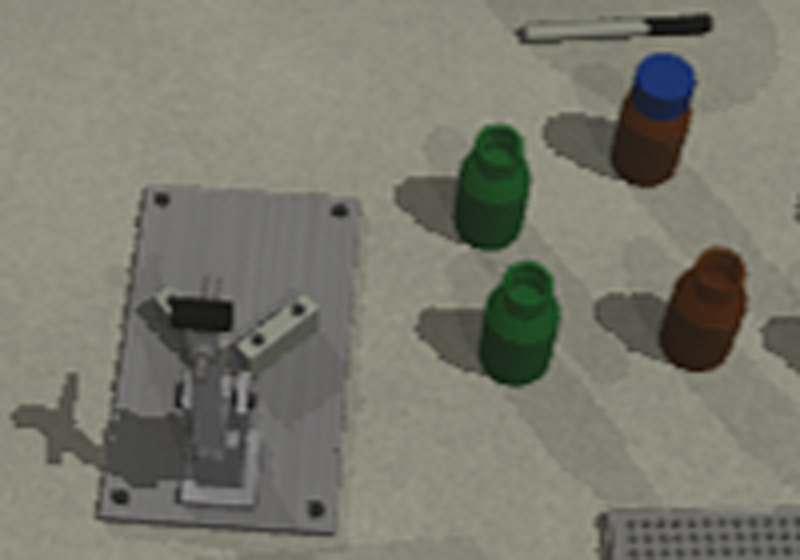

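```bash
python3 - <<'E'
from h import *
f=lambda u,v:(200+u/4,110+v/4)
g=lambda u,v:(240+u/4,140+v/4)
np.set_printoptions(precision=1,suppress=True)
# colour mask of amber bottle
for cam,fn in (('top','pics/top0.png'),('scene','pics/scene0.png')):
    im=cv2.imread(fn); hsv=cv2.cvtColor(im,cv2.COLOR_BGR2HSV)
    m=cv2.inRange(hsv,(3,110,30),(15,255,160))
    n,l,st,c=cv2.connectedComponentsWithStats(m)
    for i in range(1,n):
        if st[i,4]>60: print(cam,st[i],c[i])
print('bottle mouth', onz('top',*f(88,300),91), onz('scene',*g(721,267),91))
cs=[(512,132),(745,165),(693,555),(458,520)]
P=np.array([onz('top',*f(*c),10)[:2] for c in cs]); print(P)
# local corners: TL x135,y70; TR x135,y-70; BR -100,-70; BL -100,70
L=np.array([[135,70],[135,-70],[-100,-70],[-100,70]],float)
def fit(L,P):
    lc,pc=L.mean(0),P.mean(0); H=(L-lc).T@(P-pc); a=np.arctan2(H[0,1]-H[1,0],H[0,0]+H[1,1])
    M=np.array([[np.cos(a),-np.sin(a)],[np.sin(a),np.cos(a)]]); t=pc-M@lc
    return a,t,P-(L@M.T+t)
print('top',fit(L,P))
cs=[(98,518),(335,533),(358,198),(147,186)] # scene: far x at bottom
P2=np.array([onz('scene',*g(*c),10)[:2] for c in cs])
L2=np.array([[135,-70],[135,70],[-100,70],[-100,-70]],float)
print('scene',fit(L2,P2))
a,t,_=fit(L,P);M=np.array([[np.cos(a),-np.sin(a)],[np.sin(a),np.cos(a)]])
for c in [(578,312),(534,345),(632,320),(667,365)]:
    print('screw local',M.T@(onz('top',*f(*c),40)[:2]-t))
E
```

```text
top [ 526  140   46   46 1089] [548.  164.6]
top [214 178  20  19 284] [223.2 186.7]
scene [   0   78   38  156 3307] [ 12.4 150. ]
scene [393 165  20  22 229] [402.2 176.5]
scene [452 185  23  21 216] [461.4 198.2]
scene [405 202  22  31 453] [416.2 217.3]
scene [  66  227   58   55 1856] [ 97.3 256.4]
bottle mouth [587.6 145.1  91. ] [589.5 148.7  91. ]
[[ 698.3  -90.5]
 [ 675.9 -228.4]
 [ 445.7 -190.7]
 [ 468.3  -54.9]]
top (np.float64(-0.15914657845224497), array([ 554.8, -138.4]), array([[-0.9,  0.1],
       [-1.1,  0.5],
       [ 0.8,  0.9],
       [ 1.1, -1.5]]))
scene (np.float64(-0.1620999822925161), array([ 557.8, -136.8]), array([[-0.2,  0. ],
       [-0.4, -0.2],
       [-0.2, -0.7],
       [ 0.8,  0.9]]))
screw local [27.4 17. ]
screw local [ 4.9 39.3]
screw local [ 27.2 -14.2]
screw local [  4.2 -37.5]
```

Call:
arm_command --pt "0 -20.3 51.4 -8.9 1" --pt "0 -20.3 51.4 -8.9 1" --pt "0 -20.3 51.4 -8.9 1" --pt "0 -20.3 51.4 -8.9 1" --pt "0 -20.3 51.4 -8.9 1" --pt "0 -20.3 51.4 -8.9 1" --pt "0 -20.3 51.4 -8.9 1" --pt "0 -20.3 51.4 -8.9 1" --pt "0 -20.3 51.4 -8.9 1" --pt "0 -20.3 51.4 -8.9 1"

```text
time: 1.15
tool_pos: [545.1, 182.2, 404.2]
tcp_rot: [-2.186, 1.569, -2.346]
contact_force: [0.7, 0.8, 0.2]
grip_width: 91.7
```

```bash
cat >> h.py <<'E'
def state(bot):
    o=bot.get_obs(); M=rot(o['tcp_rot']); return o,M
def wd(bot,target):  # cm in tool axes
    o,M=state(bot); d=M.T@(np.asarray(target,float)-o['tool_pos'])/10
    yaw=np.arctan2(M[1,2],M[0,2]); return d,yaw,o
def wcap(bot,fn):
    o,M=state(bot); c=bot.capture('wrist'); cv2.imwrite(fn,c['frame']); np.savez(fn+'.npz',K=c['K'],T=c['T_tool_cam'],M=M,p=o['tool_pos']); return c['frame']
def wonz(fn,u,v,z):
    a=np.load(fn+'.npz'); T=a['T']; o=a['M']@T[:3,3]+a['p']; d=a['M']@T[:3,:3]@np.linalg.inv(a['K'])@np.array([u,v,1.]); return o+d*(z-o[2])/d[2]
def wproj(fn,p):
    a=np.load(fn+'.npz'); T=a['T']; q=a['M'].T@(np.asarray(p,float)-a['p']); q=T[:3,:3].T@(q-T[:3,3]); q=a['K']@q; return q[:2]/q[2]
np.set_printoptions(precision=3,suppress=True)
E
python3 - <<'E'
from h import *
from plant import bot
print(wd(bot,[588,147,404])[:2])
wcap(bot,'pics/w1.png')
E
```

```text
(array([ 0.018, -2.792,  4.797]), np.float64(-0.15971722700790844))
```

View pics/w1.png

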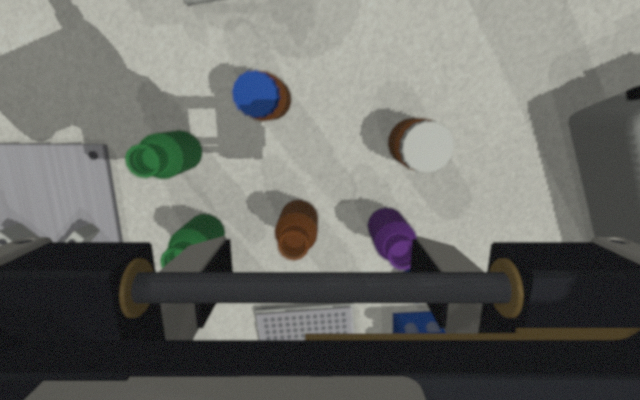

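```bash
python3 - <<'E'
from h import *
im=cv2.imread('pics/w1.png')
cv2.imwrite('pics/w1c.png',cv2.resize(im[190:270,250:340],None,fx=6,fy=6,interpolation=cv2.INTER_CUBIC))
print(wonz('pics/w1.png',294,242,91))
E
```

```text
[586.295 150.103  91.   ]
```

View pics/w1c.png

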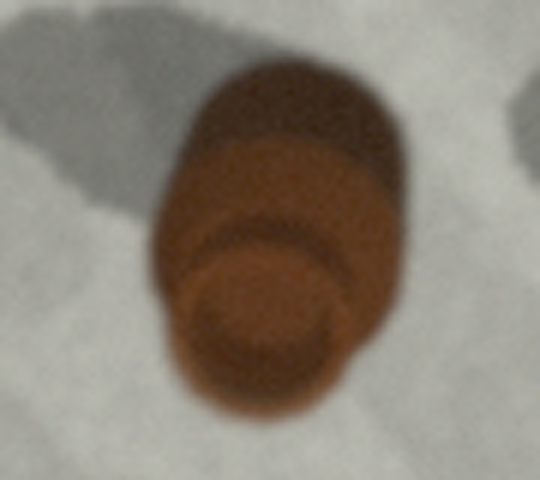

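Call:
arm_command --pt "0 -2.6 4.9 0 1" --pt "4 -2.6 4.9 0 1" --pt "8 -2.6 4.9 0 1" --pt "12 -2.6 4.9 0 0.8" --pt "12 -2.6 4.9 0 0.8" --pt "12 -2.6 4.9 0 0.8" --pt "12 -2.6 4.9 0 0.8"

```text
time: 1.9
tool_pos: [594.9, 143.7, 286.5]
tcp_rot: [-0.314, 1.563, -0.478]
contact_force: [-0.6, -0.6, 0.5]
grip_width: 73.7
```

```bash
python3 - <<'E'
from h import *
from plant import bot
d,y,o=wd(bot,[589,149,212]); print(d,y,o['contact_force'],o['grip_width'],o['tool_pos'],o['moment'])
wcap(bot,'pics/w2.png')
E
```

```text
[ 7.443  0.444 -0.725] -0.16356979989114603 [-0.638 -0.577  0.458] 73.65824256825168 [594.909 143.706 286.488] [-0.022 -0.028 -0.004]
```

View pics/w2.png

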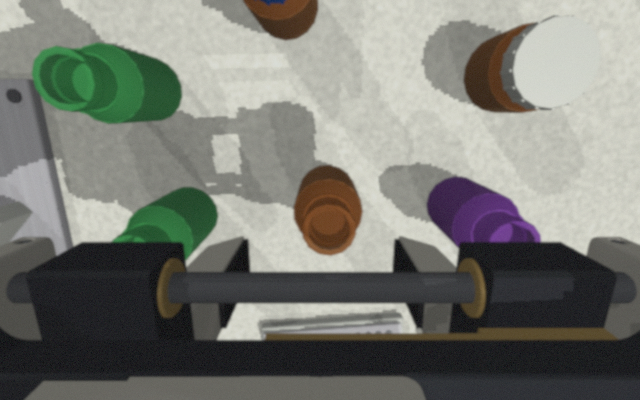

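```bash
python3 - <<'E'
from h import *
from plant import bot
im=cv2.imread('pics/w2.png')
cv2.imwrite('pics/w2c.png',cv2.resize(im[160:265,280:380],None,fx=5,fy=5,interpolation=cv2.INTER_CUBIC))
print(wonz('pics/w2.png',328,227,91))
d,y,o=wd(bot,[589,149,212]); print(d,y,o['contact_force'],o['tool_pos'],o['dq'],o['tcp_rot'])
E
```

```text
[586.883 149.066  91.   ]
[ 7.459  0.448 -0.726] -0.16357795740827488 [-0.527  0.524  0.578] [594.872 143.669 286.656] [-0.001 -0.004  0.006  0.001 -0.008  0.   ] [-0.284  1.562 -0.448]
```

View pics/w2c.png

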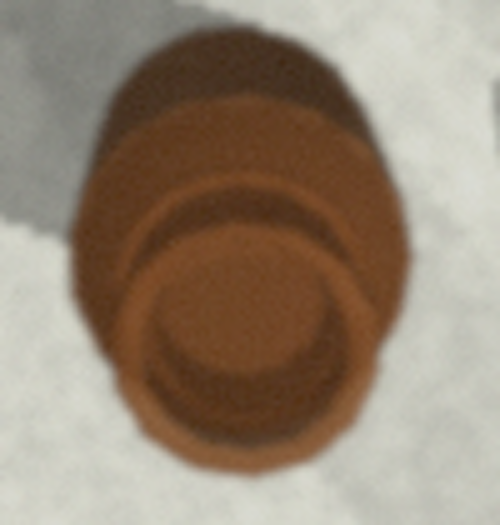

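Call:
arm_command --pt "0 0.45 -0.8 0 0.8" --pt "2 0.45 -0.8 0 0.8" --pt "4 0.45 -0.8 0 0.8" --pt "6 0.45 -0.8 0 0.8" --pt "7.4 0.45 -0.8 0 0.8" --pt "7.4 0.45 -0.8 0 0.8" --pt "7.4 0.45 -0.8 0 0.8" --pt "7.4 0.45 -0.8 0 0.8"

```text
time: 2.75
tool_pos: [588.7, 149.3, 214.0]
tcp_rot: [-0.156, 1.56, -0.319]
contact_force: [0.1, -0.2, 0.0]
grip_width: 73.4
```

```bash
python3 - <<'E'
from h import *
from plant import bot
d,y,o=wd(bot,[588.5,148.5,212]); print(d,y,o['contact_force'],o['tool_pos'],o['tcp_rot'],rot(o['tcp_rot'])[:,0])
E
```

```text
[ 0.195 -0.083 -0.008] -0.16351463350135723 [ 0.135 -0.224  0.026] [588.697 149.313 213.951] [-0.156  1.56  -0.319] [ 0.01  -0.003 -1.   ]
```

Call:
arm_command --pt "0.2 -0.1 0 0 0.6" --pt "0.2 -0.1 0 0 0.5" --pt "0.2 -0.1 0 0 0.45" --pt "0.2 -0.1 0 0 0.4" --pt "0.2 -0.1 0 0 0.4" --pt "0.2 -0.1 0 0 0.4"

```text
time: 3.35
tool_pos: [588.6, 148.4, 212.1]
tcp_rot: [-0.147, 1.56, -0.311]
contact_force: [-0.6, -0.5, 1.5]
grip_width: 45.4
```

```bash
python3 - <<'E'
from h import *
from plant import bot
d,y,o=wd(bot,[588.5,148.5,212]); print(d,y,o['contact_force'],o['grip_width'],o['tool_pos'],rot(o['tcp_rot'])[:,0])
wcap(bot,'pics/w3.png')
E
```

```text
[ 0.013  0.013 -0.013] -0.1635077016877944 [-0.6   -0.522  1.483] 45.43585872160837 [588.603 148.351 212.129] [ 0.01  -0.003 -1.   ]
```

View pics/w3.png

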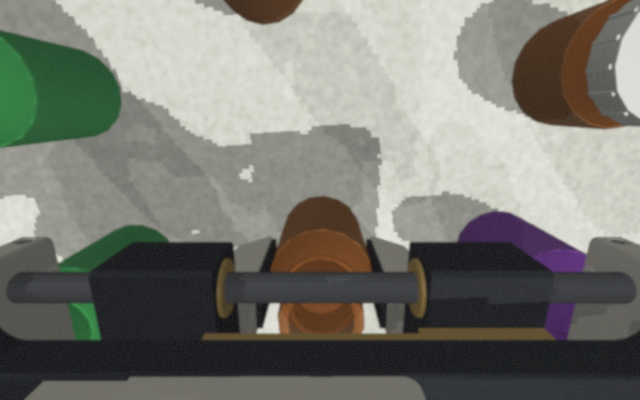

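Call:
arm_command --pt "3 0 0 0 0.4" --pt "-4 0 0 0 0.4" --pt "-9 0 0 0 0.4" --pt "-14 0 0 0 0.4" --pt "-16 -4 0 0 0.4" --pt "-16 -8 0 0 0.4" --pt "-16 -12 0 0 0.4" --pt "-16 -15 0 0 0.4" --pt "-16 -15 0 0 0.4" --pt "-16 -15 0 0 0.4"

```text
time: 4.4
tool_pos: [562.5, 0.4, 372.2]
tcp_rot: [-0.12, 1.561, -0.285]
contact_force: [0.6, 0.1, -0.8]
grip_width: 45.4
```

My first row there was +3 where I meant −3, so it pushed down briefly before lifting. I'll check whether the bottle slipped in the grip.

```bash
python3 - <<'E'
from h import *
from plant import bot
wcap(bot,'pics/w4.png')
o,M=state(bot); print(o['tool_pos'],o['contact_force'],o['moment'],M[:,0],np.arctan2(M[1,2],M[0,2]))
for n in('scene','top'):
    c=bot.capture(n); cv2.imwrite(f'pics/{n}4.png',c['frame'])
im=cv2.imread('pics/scene4.png'); cv2.imwrite('pics/sc4.png',cv2.resize(im[60:260,240:440],None,fx=3,fy=3,interpolation=cv2.INTER_CUBIC))
E
```

```text
[562.586   1.117 372.174] [-0.307  0.108 -0.912] [ 0.015  0.012 -0.045] [ 0.01  -0.003 -1.   ] -0.16392122539183998
```

View pics/w4.png

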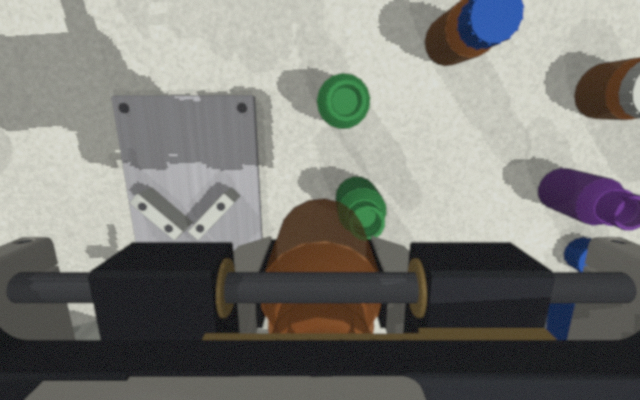

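View pics/sc4.png

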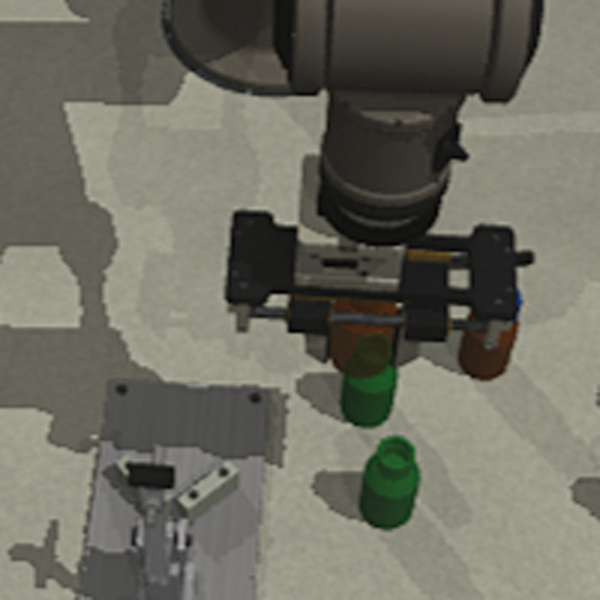

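```bash
python3 - <<'E'
from h import *
a=np.load('pics/w4.png.npz');T=a['T']
def tp(q): q=a['K']@(T[:3,:3].T@(np.array(q,float)-T[:3,3])); return q[:2]/q[2]
for s in (0,4,8,12,16,20):
    print(s,'base far',tp([212-s,0,-23]),'body top L/R',tp([212-s-58,-23,0]),tp([212-s-58,23,0]),'body-top far',tp([212-s-58,0,-23]),'base L/R',tp([212-s,-23,0]),tp([212-s,23,0]))
for n in '34':
    im=cv2.imread(f'pics/w{n}.png'); cv2.imwrite(f'pics/w{n}c.png',cv2.resize(im[180:340,230:410],None,fx=4,fy=3.5,interpolation=cv2.INTER_CUBIC))
E
```

```text
0 base far [320.08  197.313] body top L/R [267.614 279.879] [371.575 280.068] body-top far [319.615 230.971] base L/R [282.354 233.79 ] [357.747 233.922]
4 base far [320.057 199.01 ] body top L/R [266.175 284.379] [372.926 284.575] body-top far [319.569 234.3  ] base L/R [281.603 236.14 ] [358.452 236.275]
8 base far [320.032 200.775] body top L/R [264.656 289.128] [374.351 289.329] body-top far [319.52  237.821] base L/R [280.821 238.582] [359.185 238.72 ]
12 base far [320.007 202.615] body top L/R [263.051 294.146] [375.856 294.354] body-top far [319.469 241.552] base L/R [280.009 241.122] [359.947 241.264]
16 base far [319.98  204.532] body top L/R [261.353 299.456] [377.45  299.672] body-top far [319.414 245.51 ] base L/R [279.163 243.767] [360.74  243.911]
20 base far [319.953 206.532] body top L/R [259.553 305.086] [379.139 305.309] body-top far [319.356 249.719] base L/R [278.282 246.522] [361.567 246.67 ]
```

View pics/w4c.png

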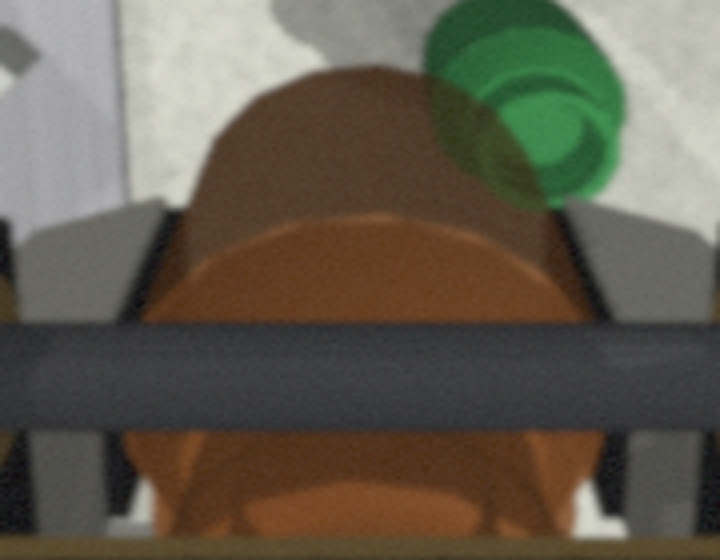

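View pics/w3c.png

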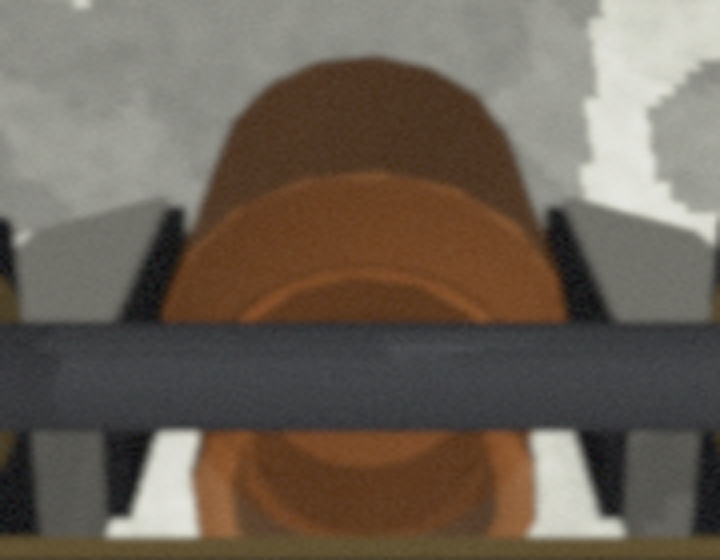

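```bash
python3 - <<'E'
from h import *
im=cv2.imread('pics/w4.png'); cv2.imwrite('pics/w4d.png',cv2.resize(im[85:245,105:265],None,fx=4,fy=3.6,interpolation=cv2.INTER_CUBIC))
E
```

```text
(no output)
```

View pics/w4d.png

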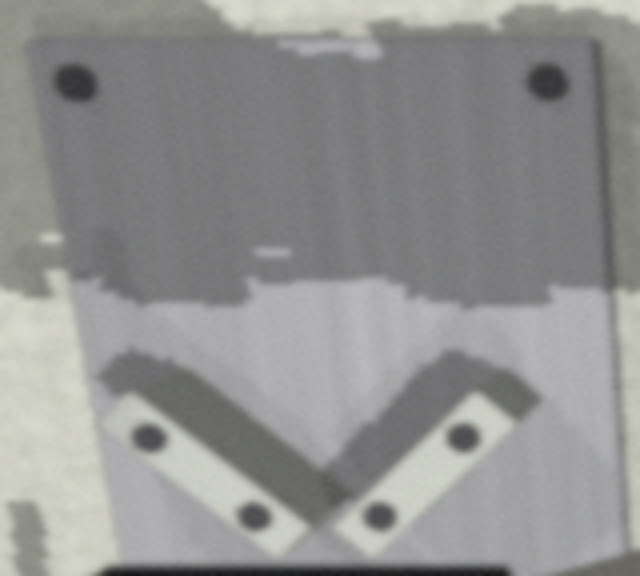

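```bash
python3 - <<'E'
from h import *
f=lambda u,v:(105+u/4,85+v/3.6)
W=lambda c,z:wonz('pics/w4.png',*f(*c),z)[:2]
yaw_t=-0.1639
# screws: left img = right bar (-y)
P=np.array([W(c,40) for c in [(150,437),(254,516),(463,437),(379,516)]]); print(P)
print('bar midpoint',P.mean(0), 'direction of y', np.arctan2(*( ((P[2]+P[3])-(P[0]+P[1]))[::-1]))-np.pi/2)
C=np.array([W(c,10) for c in [(28,38),(595,40)]]); print('corners',C)
S=np.array([W(c,10) for c in [(75,83),(548,82)]]); print('plate screws',S)
d=C[1]-C[0]; print('yaw',np.arctan2(d[1],d[0])-np.pi/2, np.linalg.norm(d)); d=S[1]-S[0]; a=np.arctan2(d[1],d[0])-np.pi/2;print(a)
a=-.1605;e=np.array([np.cos(a),np.sin(a)])
print('seat from bars',P.mean(0)-15.8*e,'from corners',C.mean(0)+100*e)
E
```

```text
[[ 554.043 -174.103]
 [ 580.055 -155.628]
 [ 566.409  -98.962]
 [ 585.084 -125.044]]
bar midpoint [ 571.398 -138.434] direction of y -0.16306464817689958
corners [[ 446.864 -186.826]
 [ 469.893  -50.672]]
plate screws [[ 459.968 -179.303]
 [ 478.681  -64.442]]
yaw -0.167554765895229 138.0874247669367
-0.1614975617572032
seat from bars [ 555.801 -135.909] from corners [ 557.093 -134.73 ]
```

Call:
arm_command --pt "0 -4 -2 0 0.4" --pt "0 -8 -4.2 0 0.4" --pt "0 -12 -4.2 0 0.4" --pt "0 -13.7 -4.2 0 0.4" --pt "3 -13.7 -4.2 0 0.4" --pt "7 -13.7 -4.2 0 0.4" --pt "11 -13.7 -4.2 0 0.4" --pt "14 -13.7 -4.2 0 0.4" --pt "14.5 -13.7 -4.2 0 0.4" --pt "14.5 -13.7 -4.2 0 0.4"

```text
time: 5.55
tool_pos: [500.8, -126.4, 226.6]
tcp_rot: [-0.1, 1.562, -0.261]
contact_force: [0.5, -0.3, 0.0]
grip_width: 45.6
```

```bash
cat > st.py <<'E'
from h import *
from plant import bot
import sys
o,M=state(bot); a=-0.162
e=np.array([np.cos(a),np.sin(a)]);n=np.array([-e[1],e[0]])
f=o['contact_force']; p=o['tool_pos']; seat=np.array([556,-136.5])
g=p+M@np.array([159,0,0])
print('t%.2f'%o['time'],'tcp',p,'tilt',M[:2,0],'yaw %.4f'%np.arctan2(M[1,2],M[0,2]),'\n stand pos TCP',(p[:2]-seat)@e,(p[:2]-seat)@n,'grasp',(g[:2]-seat)@e,(g[:2]-seat)@n,'\n F stand x,y,z',f[:2]@e,f[:2]@n,f[2],'w',o['grip_width'])
E
python3 st.py
```

```text
t5.55 tcp [ 500.834 -126.367  226.572] tilt [ 0.008 -0.002] yaw -0.1612 
 stand pos TCP -56.077715257423236 1.1021821259415976 grasp -54.705406967263556 0.9653532962638238 
 F stand x,y,z 0.5545038944222636 -0.21183557420688962 0.037264182746055974 w 45.565297288091884
```

Lower gently to contact (foot expected near TCP z ≈ 210–215).

Call:
arm_command --pt "0.3 0 0 0 0.4" --pt "0.6 0 0 0 0.4" --pt "0.8 0 0 0 0.4" --pt "1.0 0 0 0 0.4" --pt "1.1 0 0 0 0.4" --pt "1.1 0 0 0 0.4"

```text
time: 6.15
tool_pos: [500.9, -126.4, 215.6]
tcp_rot: [-0.101, 1.562, -0.262]
contact_force: [-0.8, 0.0, -0.5]
grip_width: 45.6
```

```bash
python3 st.py
```

```text
t6.15 tcp [ 500.898 -126.397  215.577] tilt [ 0.008 -0.002] yaw -0.1612 
 stand pos TCP -56.00958640806147 1.082979981391876 grasp -54.64187666782534 0.945946669048792 
 F stand x,y,z -0.8264920494974022 -0.13459061222970076 -0.5210863808077788 w 45.56451889881059
```

Call:
arm_command --pt "0.1 0 0 0 0.4" --pt "0.2 0 0 0 0.4" --pt "0.3 0 0 0 0.4" --pt "0.3 0 0 0 0.4"

```text
time: 6.55
tool_pos: [500.9, -126.4, 212.4]
tcp_rot: [-0.1, 1.562, -0.261]
contact_force: [-1.2, -0.2, -0.7]
grip_width: 45.6
```

```bash
python3 st.py
```

```text
t6.55 tcp [ 500.884 -126.407  212.4  ] tilt [ 0.008 -0.002] yaw -0.1612 
 stand pos TCP -56.02196681834315 1.0710444316118708 grasp -54.70040941241079 0.9400664676233438 
 F stand x,y,z -1.1877349181569143 -0.4242324591610634 -0.7164638371894817 w 45.64788258208541
```

Call:
arm_command --pt "0.1 0 0 0 0.4" --pt "0.15 0 0 0 0.4" --pt "0.2 0 0 0 0.4" --pt "0.2 0 0 0 0.4"

```text
time: 6.95
tool_pos: [500.9, -126.4, 210.4]
tcp_rot: [-0.096, 1.563, -0.257]
contact_force: [0.5, -1.0, -1.0]
grip_width: 45.8
```

```bash
python3 st.py
```

```text
t6.95 tcp [ 500.887 -126.4    210.351] tilt [ 0.008 -0.002] yaw -0.1612 
 stand pos TCP -56.020614266493794 1.0786069135972762 grasp -54.71613024277485 0.9545642336042667 
 F stand x,y,z 0.6359880566800826 -0.9231990549054093 -0.9886198278044651 w 45.77554102792884
```

Call:
arm_command --pt "0.1 0 0 0 0.4" --pt "0.15 0 0 0 0.4" --pt "0.15 0 0 0 0.4"

```text
time: 7.25
tool_pos: [500.9, -126.4, 208.7]
tcp_rot: [-0.094, 1.563, -0.255]
contact_force: [-0.5, -0.7, -0.8]
grip_width: 46.0
```

```bash
python3 - <<'E'
from h import *
from plant import bot
wcap(bot,'pics/w5.png')
im=cv2.imread('pics/w5.png'); cv2.imwrite('pics/w5c.png',cv2.resize(im[180:340,230:410],None,fx=4,fy=3.5,interpolation=cv2.INTER_CUBIC))
E
python3 st.py
```

```text
t7.30 tcp [ 500.886 -126.395  208.792] tilt [ 0.008 -0.002] yaw -0.1612 
 stand pos TCP -56.022392194880226 1.082902155074496 grasp -54.73252155624155 0.9618036515973566 
 F stand x,y,z -0.4931426791507208 0.03690650583969535 -0.7685791950227816 w 45.452099839092554
```

View pics/w5c.png

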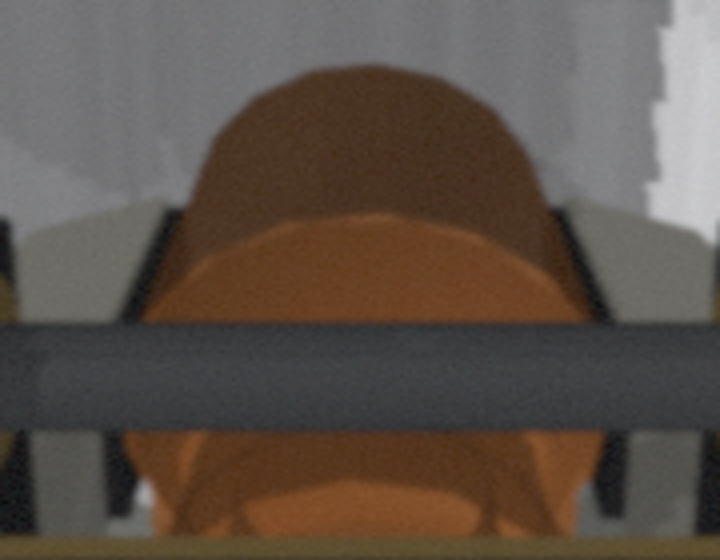

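Call:
arm_command --pt "0.1 0 0 0 0.4" --pt "0.1 0 0 0 0.4"

```text
time: 7.5
tool_pos: [500.8, -126.4, 207.7]
tcp_rot: [-0.088, 1.563, -0.249]
contact_force: [0.2, -0.6, 0.1]
grip_width: 46.1
```

Call:
arm_command --pt "0.1 0 0 0 0.4" --pt "0.1 0 0 0 0.4"

```text
time: 7.7
tool_pos: [500.8, -126.4, 206.5]
tcp_rot: [-0.09, 1.563, -0.251]
contact_force: [0.6, -2.1, -1.5]
grip_width: 45.6
```

Call:
arm_command --pt "0.1 0 0 0 0.4" --pt "0.1 0 0 0 0.4"

```text
time: 7.9
tool_pos: [500.8, -126.4, 205.4]
tcp_rot: [-0.082, 1.563, -0.243]
contact_force: [0.1, -0.5, -0.9]
grip_width: 46.0
```

Call:
arm_command --pt "0.1 0 0 0 0.4" --pt "0.1 0 0 0 0.4"

```text
time: 8.1
tool_pos: [500.7, -126.3, 204.3]
tcp_rot: [-0.072, 1.564, -0.233]
contact_force: [0.1, 0.5, -1.1]
grip_width: 45.3
```

```bash
python3 - <<'E'
from h import *
from plant import bot
im=bot.capture('scene')['frame']; cv2.imwrite('pics/s6.png',cv2.resize(im[60:260,220:420],None,fx=3,fy=3,interpolation=cv2.INTER_CUBIC))
E
python3 st.py
```

```text
t8.15 tcp [ 500.729 -126.345  204.302] tilt [ 0.007 -0.002] yaw -0.1613 
 stand pos TCP -56.185187115424725 1.1075732922184724 grasp -55.04405644422677 1.0267765241383209 
 F stand x,y,z 0.562338941129902 -0.1757514984294084 -0.78133334219901 w 45.79403329689608
```

View pics/s6.png

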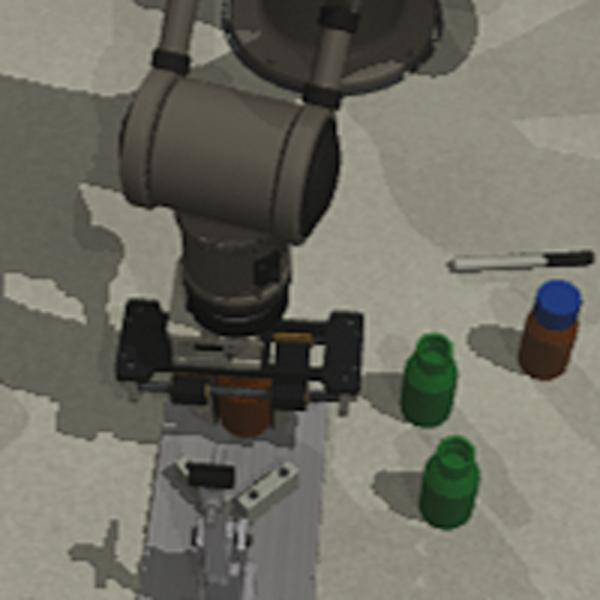

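```bash
python3 - <<'E'
from h import *
for z in (10,14,18,22,26): print(z,proj('scene',[523,-126.7,z]),proj('scene',[525,-126.7,z]))
E
```

```text
10 [302.524 209.059] [302.581 209.735]
14 [302.478 208.258] [302.535 208.935]
18 [302.432 207.452] [302.489 208.131]
22 [302.385 206.641] [302.442 207.321]
26 [302.338 205.826] [302.395 206.507]
```

Call:
arm_command --pt "0.1 0 0 0 0.4" --pt "0.2 0 0 0 0.4" --pt "0.2 0 0 0 0.4"

```text
time: 8.45
tool_pos: [500.7, -126.3, 202.1]
tcp_rot: [-0.065, 1.564, -0.226]
contact_force: [0.0, -0.1, -0.5]
grip_width: 45.4
```

```bash
python3 - <<'E'
from h import *
from plant import bot
wcap(bot,'pics/w7.png')
im=cv2.imread('pics/w7.png'); cv2.imwrite('pics/w7c.png',cv2.resize(im[180:340,230:410],None,fx=4,fy=3.5,interpolation=cv2.INTER_CUBIC))
E
python3 st.py
```

```text
t8.50 tcp [ 500.715 -126.327  202.227] tilt [ 0.007 -0.002] yaw -0.1613 
 stand pos TCP -56.20173407221836 1.1229424931524459 grasp -55.08744704183686 1.0483274765711135 
 F stand x,y,z 0.39920523237720645 0.6285554655740002 -0.43465150192241003 w 45.489878623864
```

View pics/w7c.png

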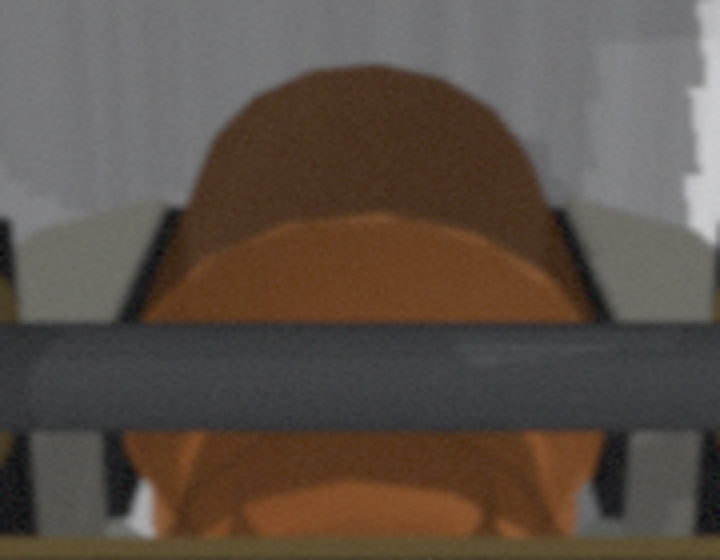

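Call:
arm_command --pt "0.1 0 0 0 0.4" --pt "0.1 0 0 0 0.4"

```text
time: 8.7
tool_pos: [500.7, -126.3, 201.1]
tcp_rot: [-0.067, 1.564, -0.228]
contact_force: [-0.6, -0.1, -0.8]
grip_width: 45.6
```

Call:
arm_command --pt "0.1 0 0 0 0.4" --pt "0.1 0 0 0 0.4"

```text
time: 8.9
tool_pos: [500.7, -126.3, 200.0]
tcp_rot: [-0.056, 1.564, -0.218]
contact_force: [-0.1, -0.2, -1.0]
grip_width: 45.6
```

Call:
arm_command --pt "0.1 0 0 0 0.4" --pt "0.1 0 0 0 0.4"

```text
time: 9.1
tool_pos: [500.6, -126.3, 198.8]
tcp_rot: [-0.054, 1.564, -0.215]
contact_force: [0.5, 0.3, -0.3]
grip_width: 45.6
```

Call:
arm_command --pt "0.1 0 0 0 0.4" --pt "0.1 0 0 0 0.4"

```text
time: 9.3
tool_pos: [500.6, -126.3, 197.7]
tcp_rot: [-0.051, 1.565, -0.213]
contact_force: [0.8, 0.5, -1.4]
grip_width: 45.8
```

Call:
arm_command --pt "0.1 0 0 0 0.4" --pt "0.1 0 0 0 0.4"

```text
time: 9.5
tool_pos: [500.6, -126.3, 196.8]
tcp_rot: [-0.052, 1.564, -0.213]
contact_force: [-0.1, 1.9, 1.2]
grip_width: 45.7
```

Call:
arm_command --pt "0.1 0 0 0 0.4" --pt "0.1 0 0 0 0.4"

```text
time: 9.7
tool_pos: [500.6, -126.2, 196.7]
tcp_rot: [-0.073, 1.564, -0.234]
contact_force: [-2.9, 0.9, 10.4]
grip_width: 46.1
```

Call:
arm_command --pt "-0.1 0 0 0 0.4" --pt "-0.1 0 0 0 0.52" --pt "-0.1 0 0 0 0.56" --pt "-0.1 0 0 0 0.62" --pt "-0.1 0 0 0 0.75" --pt "-0.1 0 0 0 0.75" --pt "-0.1 0 0 0 0.75" --pt "-0.1 0 0 0 0.75"

```text
time: 10.5
tool_pos: [500.6, -126.3, 197.7]
tcp_rot: [-0.075, 1.564, -0.236]
contact_force: [0.1, -0.0, 0.7]
grip_width: 68.8
```

```bash
python3 - <<'E'
from h import *
from plant import bot
wcap(bot,'pics/w8.png')
im=cv2.imread('pics/w8.png'); cv2.imwrite('pics/w8c.png',cv2.resize(im[180:340,210:430],None,fx=3.5,fy=3.5,interpolation=cv2.INTER_CUBIC))
E
python3 st.py
```

```text
t10.55 tcp [ 500.556 -126.237  197.689] tilt [ 0.006 -0.002] yaw -0.1611 
 stand pos TCP -56.37348558421737 1.1861736847167799 grasp -55.31579086773712 1.1080292821120343 
 F stand x,y,z 0.2452817110344822 0.15264944409505668 0.4977878195143053 w 68.8464909481293
```

View pics/w8c.png

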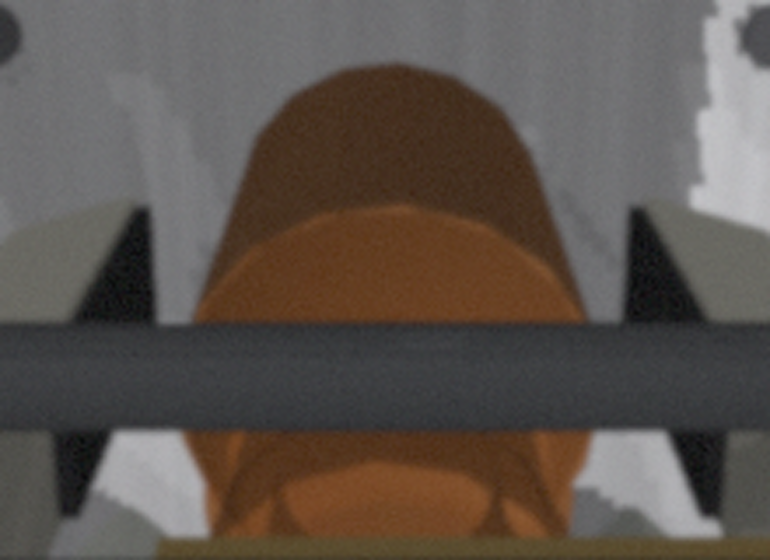

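```bash
python3 - <<'E'
from h import *
a=np.load('pics/w8.png.npz');T=a['T']
def tp(q): q=a['K']@(T[:3,:3].T@(np.array(q,float)-T[:3,3])); return q[:2]/q[2]
for dz in (-8,-6,-4,-2,0): print(dz,tp([187.7,0,-23+dz])[1],tp([129.7,0,-23+dz])[1])
E
```

```text
-8 193.86608945389315 233.27713450295008
-6 197.62769335300413 238.6656959199986
-4 201.36627923982235 244.00552426332922
-2 205.0820577476776 249.29727765526337
0 208.77523694776232 254.54160242095998
```

Call:
arm_command --pt "-1 0 -0.3 0 0.75" --pt "-2.4 0 -0.55 0 0.75" --pt "-2.4 0 -0.55 0 0.75" --pt "-2.4 0 -0.55 0 0.75" --pt "-2.4 0 -0.55 0 0.75"

```text
time: 11.05
tool_pos: [494.9, -125.3, 221.8]
tcp_rot: [-0.077, 1.564, -0.238]
contact_force: [-0.5, 0.5, -0.5]
grip_width: 68.6
```

```bash
python3 - <<'E'
from h import *
from plant import bot
wcap(bot,'pics/w9.png')
im=cv2.imread('pics/w9.png'); cv2.imwrite('pics/w9c.png',cv2.resize(im[180:340,210:430],None,fx=3.5,fy=3.5,interpolation=cv2.INTER_CUBIC))
E
python3 st.py
```

```text
t11.10 tcp [ 494.901 -125.309  221.547] tilt [ 0.006 -0.001] yaw -0.1611 
 stand pos TCP -62.10410211788281 1.1893066425425858 grasp -61.076616064990944 1.1162401318159583 
 F stand x,y,z -0.24802038874688975 -0.0527207367228369 -0.10257287547569441 w 68.87234228301939
```

View pics/w9c.png

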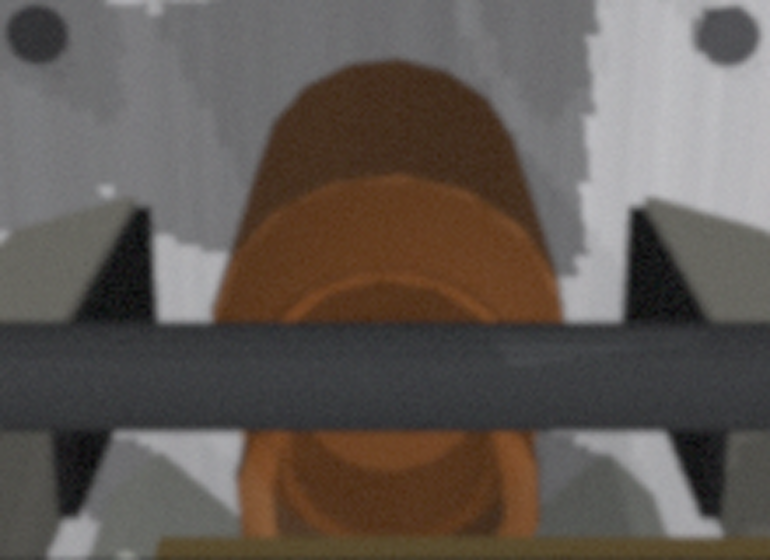

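Call:
arm_command --pt "0 0 0 0 0.6" --pt "0 0 0 0 0.5" --pt "0 0 0 0 0.4" --pt "0 0 0 0 0.4" --pt "0 0 0 0 0.4"

```text
time: 11.6
tool_pos: [494.8, -125.3, 221.4]
tcp_rot: [-0.058, 1.565, -0.219]
contact_force: [0.3, 0.6, -1.3]
grip_width: 45.4
```

Call:
arm_command --pt "0 -0.03 1 0 0.4" --pt "0 -0.06 2 0 0.4" --pt "0 -0.1 3 0 0.4" --pt "0 -0.1 4 0 0.4" --pt "0 -0.1 4.6 0 0.4" --pt "0 -0.1 5 0 0.4" --pt "0 -0.1 5 0 0.4" --pt "0 -0.1 5 0 0.4"

```text
time: 12.4
tool_pos: [544.0, -134.3, 221.8]
tcp_rot: [-0.06, 1.564, -0.221]
contact_force: [-2.0, -0.2, 4.4]
grip_width: 44.9
```

```bash
python3 st.py
```

```text
t12.40 tcp [ 543.987 -134.255  221.845] tilt [ 0.006 -0.001] yaw -0.1611 
 stand pos TCP -12.217970265824167 0.27842229274404734 grasp -11.21653860663745 0.2193061555472303 
 F stand x,y,z -1.9339562757374957 -0.5042397553468743 4.3784331153469935 w 44.93899020439816
```

Call:
arm_command --pt "-0.03 0 0.3 0 0.4" --pt "-0.03 0 0.6 0 0.4" --pt "-0.03 0 0.8 0 0.4" --pt "-0.03 0 0.8 0 0.4"

```text
time: 12.8
tool_pos: [552.2, -135.6, 222.1]
tcp_rot: [-0.063, 1.564, -0.224]
contact_force: [-1.5, -0.5, 1.4]
grip_width: 45.3
```

```bash
python3 st.py
```

```text
t12.80 tcp [ 552.219 -135.618  222.083] tilt [ 0.007 -0.002] yaw -0.1611 
 stand pos TCP -3.8740468071967626 0.2601141465758871 grasp -2.8010803234935633 0.19366782678754985 
 F stand x,y,z -1.389844708575976 -0.7268743380085052 1.3698123112242182 w 45.28627103618199
```

Call:
arm_command --pt "0 0 0.1 0 0.4" --pt "0 0 0.1 0 0.4"

```text
time: 13.0
tool_pos: [553.2, -135.8, 222.0]
tcp_rot: [-0.054, 1.564, -0.216]
contact_force: [-1.7, 0.2, 0.8]
grip_width: 45.4
```

```bash
python3 st.py
```

```text
t13.00 tcp [ 553.224 -135.772  222.021] tilt [ 0.006 -0.001] yaw -0.1611 
 stand pos TCP -2.857485102031492 0.2711206473372384 grasp -1.8242741443110413 0.2157205269768966 
 F stand x,y,z -1.7166716582048402 -0.030158833961814843 0.8061463457871629 w 45.389207711694034
```

Call:
arm_command --pt "0 0 0.1 0 0.4" --pt "0 0 0.1 0 0.4"

```text
time: 13.2
tool_pos: [554.2, -135.9, 222.0]
tcp_rot: [-0.051, 1.564, -0.212]
contact_force: [-1.4, -0.1, 1.5]
grip_width: 45.3
```

```bash
python3 st.py
```

```text
t13.20 tcp [ 554.242 -135.948  222.032] tilt [ 0.006 -0.001] yaw -0.1611 
 stand pos TCP -1.8243143842534268 0.26127982106423686 grasp -0.7926549626189805 0.20942820909852894 
 F stand x,y,z -1.3941936746174601 -0.2984189962534618 1.5110047444383905 w 45.28330963405437
```

Still free. Continue in half-millimetre steps.

Call:
arm_command --pt "0 0 0.05 0 0.4" --pt "0 0 0.05 0 0.4"

```text
time: 13.4
tool_pos: [554.8, -136.0, 222.0]
tcp_rot: [-0.052, 1.564, -0.213]
contact_force: [-1.9, 0.2, 2.3]
grip_width: 45.1
```

Call:
arm_command --pt "0 0 0.05 0 0.4" --pt "0 0 0.05 0 0.4"

```text
time: 13.6
tool_pos: [555.3, -136.1, 222.0]
tcp_rot: [-0.05, 1.564, -0.211]
contact_force: [-1.0, 0.4, 2.4]
grip_width: 45.1
```

```bash
python3 st.py
```

```text
t13.60 tcp [ 555.315 -136.121  222.048] tilt [ 0.006 -0.001] yaw -0.1612 
 stand pos TCP -0.737370066782432 0.26302644108092926 grasp 0.31494023715910696 0.2110059534992223 
 F stand x,y,z -1.0844132436845522 0.17841106822073685 2.404989196526767 w 45.12429787302232
```

Call:
arm_command --pt "0 0 0.05 0 0.4" --pt "0 0 0.05 0 0.4"

```text
time: 13.8
tool_pos: [555.9, -136.2, 222.1]
tcp_rot: [-0.052, 1.564, -0.213]
contact_force: [-2.7, -0.1, 1.9]
grip_width: 45.4
```

Call:
arm_command --pt "0 0 0.05 0 0.4" --pt "0 0 0.05 0 0.4"

```text
time: 14.0
tool_pos: [556.5, -136.3, 222.1]
tcp_rot: [-0.054, 1.564, -0.215]
contact_force: [-1.4, 0.0, 1.6]
grip_width: 45.5
```

```bash
python3 st.py
```

```text
t14.00 tcp [ 556.469 -136.322  222.09 ] tilt [ 0.007 -0.002] yaw -0.1612 
 stand pos TCP 0.43387384549112507 0.25147513534669436 grasp 1.5515058716596954 0.19243160604943582 
 F stand x,y,z -1.3848851472195094 -0.1993765950556701 1.6240038611633392 w 45.53905745919691
```

Call:
arm_command --pt "0 0 0.05 0 0.4" --pt "0 0 0.05 0 0.4"

```text
time: 14.2
tool_pos: [557.0, -136.4, 222.1]
tcp_rot: [-0.049, 1.564, -0.21]
contact_force: [-1.3, 0.3, 1.6]
grip_width: 44.7
```

```bash
python3 st.py
```

```text
t14.20 tcp [ 557.035 -136.394  222.074] tilt [ 0.007 -0.001] yaw -0.1612 
 stand pos TCP 1.0039865996912163 0.2716022211924253 grasp 2.138708066879563 0.21660691580491256 
 F stand x,y,z -1.2973733731229404 0.07870594351657666 1.6140149805828101 w 44.662186227571745
```

Call:
arm_command --pt "0 0 0.04 0 0.4" --pt "0 0 0.04 0 0.4"

```text
time: 14.4
tool_pos: [557.5, -136.5, 222.1]
tcp_rot: [-0.05, 1.564, -0.211]
contact_force: [-2.0, -0.5, 1.3]
grip_width: 44.9
```

```bash
python3 st.py
```

```text
t14.40 tcp [ 557.493 -136.483  222.075] tilt [ 0.007 -0.002] yaw -0.1612 
 stand pos TCP 1.4703187751866449 0.25720206500541376 grasp 2.6259430753513944 0.20038834010029646 
 F stand x,y,z -1.9271686162083903 -0.8541220914634646 1.2930045247742863 w 44.893464808678964
```

Call:
arm_command --pt "0 0 0.04 0 0.4" --pt "0 0 0.04 0 0.4"

```text
time: 14.6
tool_pos: [557.9, -136.5, 222.1]
tcp_rot: [-0.047, 1.564, -0.209]
contact_force: [-2.1, 0.5, 1.4]
grip_width: 45.3
```

Call:
arm_command --pt "0 0 0.04 0 0.4" --pt "0 0 0.04 0 0.4"

```text
time: 14.8
tool_pos: [558.4, -136.6, 222.1]
tcp_rot: [-0.047, 1.563, -0.208]
contact_force: [-1.7, -0.2, 1.7]
grip_width: 45.4
```

```bash
python3 st.py
```

```text
t14.80 tcp [ 558.396 -136.63   222.078] tilt [ 0.007 -0.002] yaw -0.1612 
 stand pos TCP 2.3859767843180797 0.2580502455140021 grasp 3.5726270147896204 0.2033518232650246 
 F stand x,y,z -1.669875148793226 -0.47961802662770114 1.7374181989023811 w 45.43447050866676
```

```bash
python3 - <<'E'
from h import *
from plant import bot
im=bot.capture('scene')['frame']; cv2.imwrite('pics/s10.png',cv2.resize(im[170:280,250:350],None,fx=6,fy=5.4,interpolation=cv2.INTER_CUBIC))
E
```

```text
(no output)
```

View pics/s10.png

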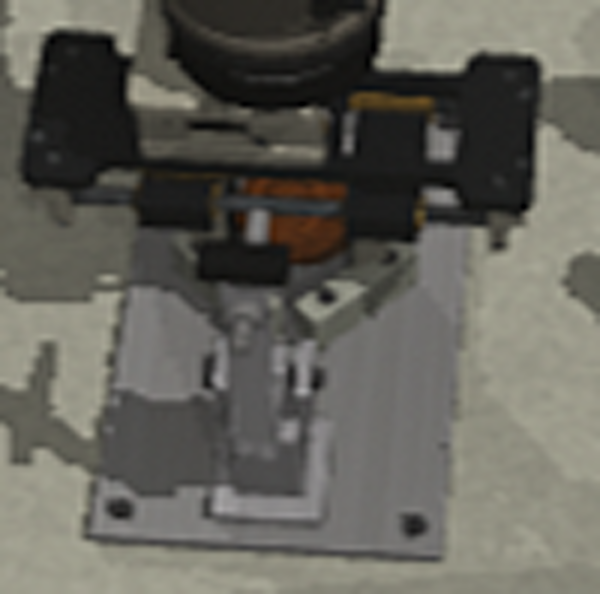

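Call:
arm_command --pt "0 0 0.04 0 0.4" --pt "0 0 0.04 0 0.4"

```text
time: 15.05
tool_pos: [558.8, -136.7, 222.1]
tcp_rot: [-0.052, 1.563, -0.213]
contact_force: [-1.2, 0.5, 1.5]
grip_width: 45.6
```

Call:
arm_command --pt "0 0 0.04 0 0.4" --pt "0 0 0.04 0 0.4"

```text
time: 15.25
tool_pos: [559.3, -136.8, 222.1]
tcp_rot: [-0.052, 1.563, -0.213]
contact_force: [-1.9, -0.0, 1.5]
grip_width: 45.1
```

```bash
python3 st.py
```

```text
t15.25 tcp [ 559.281 -136.763  222.079] tilt [ 0.007 -0.002] yaw -0.1612 
 stand pos TCP 3.28044916331677 0.2696502836656609 grasp 4.4939635350055855 0.20771564976107906 
 F stand x,y,z -1.9155437842198004 -0.32791320191153683 1.5062969886993571 w 45.1114345514257
```

Call:
arm_command --pt "0 0 0.04 0 0.4" --pt "0 0 0.04 0 0.4"

```text
time: 15.45
tool_pos: [559.7, -136.8, 222.1]
tcp_rot: [-0.049, 1.563, -0.211]
contact_force: [-1.9, -0.4, 2.5]
grip_width: 45.2
```

Call:
arm_command --pt "0 0 0.04 0 0.4" --pt "0 0 0.04 0 0.4"

```text
time: 15.65
tool_pos: [560.2, -136.9, 222.1]
tcp_rot: [-0.05, 1.563, -0.211]
contact_force: [-1.2, 1.4, 1.5]
grip_width: 45.2
```

```bash
python3 st.py
```

```text
t15.65 tcp [ 560.199 -136.94   222.143] tilt [ 0.008 -0.002] yaw -0.1612 
 stand pos TCP 4.214710096438226 0.24281312044803163 grasp 5.4847288648954935 0.18078823348848813 
 F stand x,y,z -1.3979085943505836 1.1836241575287245 1.524085329844092 w 45.15292689999279
```

```bash
python3 - <<'E'
from h import *
from plant import bot
wcap(bot,'pics/w11.png')
im=cv2.imread('pics/w11.png'); cv2.imwrite('pics/w11c.png',cv2.resize(im[150:340,210:430],None,fx=3.5,fy=3.1,interpolation=cv2.INTER_CUBIC))
E
```

```text
(no output)
```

View pics/w11c.png

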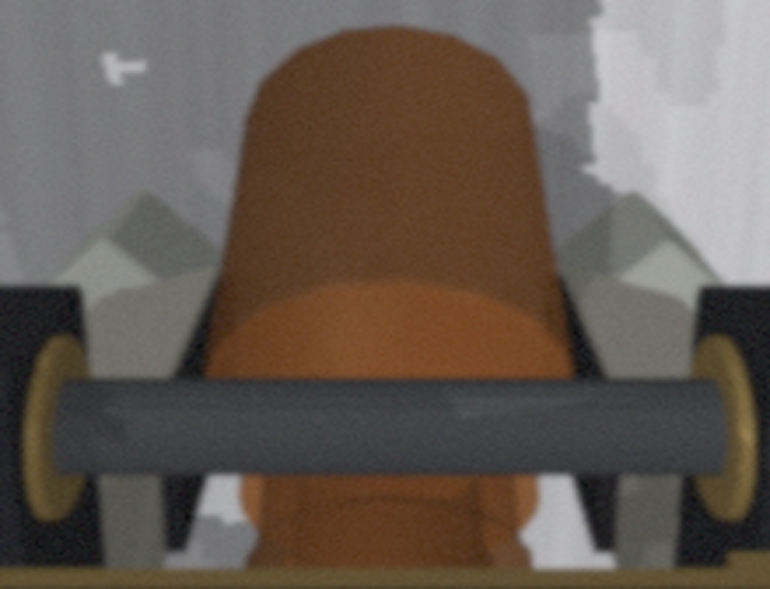

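View pics/w11.png

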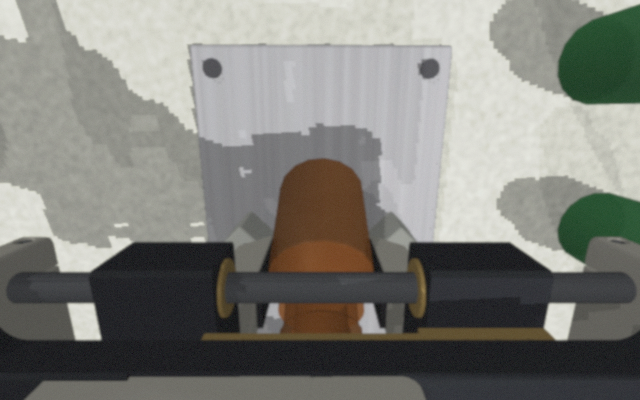

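```bash
python3 - <<'E'
from h import *
from scipy.optimize import fsolve
a_=np.load('pics/w11.png.npz');T=a_['T']
def tp(q): q=a_['K']@(T[:3,:3].T@(np.array(q,float)-T[:3,3])); return q[:2]/q[2]
def f(p,r=(158.7+1,240.3+2)):
    zf,t=p; a=np.array([-np.cos(t),0,np.sin(t)]); b=np.array([-np.sin(t),0,-np.cos(t)]); F=np.array([212-23*np.sin(t),0,zf])
    return tp(F+23*b)[1]-r[0],tp(F+58*a+23*b)[1]-r[1]
s=fsolve(f,[-10,.2]); print(s)
zf,t=s; print('axis z at grasp depth',zf+np.tan(t)*(212-23*np.sin(t)-159))
E
```

```text
[-27.09    0.435]
axis z at grasp depth -6.952232863787984
```

Wrist view shows the bottle has pitched about 0.43 rad in the fingers: its foot (far edge now near row 159) is dragging behind. I'll back the tool off so the same drag rights it.

Call:
arm_command --pt "0.02 0 -0.1 0 0.4" --pt "0.04 0 -0.3 0 0.4" --pt "0.05 0 -0.5 0 0.4" --pt "0.05 0 -0.7 0 0.4" --pt "0.05 0 -0.8 0 0.4"

```text
time: 16.2
tool_pos: [552.5, -135.8, 222.0]
tcp_rot: [-0.08, 1.561, -0.242]
contact_force: [2.7, 0.4, 3.6]
grip_width: 45.3
```

```bash
cat > tilt.py <<'E'
from h import *
from plant import bot
import sys
fn=sys.argv[1]; wcap(bot,fn); im=cv2.imread(fn); cv2.imwrite(fn[:-4]+'c.png',cv2.resize(im[120:340,210:430],None,fx=3,fy=2.7,interpolation=cv2.INTER_CUBIC))
E
python3 tilt.py pics/w12.png; python3 st.py
```

```text
t16.25 tcp [ 552.445 -135.771  222.004] tilt [ 0.009 -0.002] yaw -0.1613 
 stand pos TCP -3.625571808497481 0.14632405954107555 grasp -2.0950303576028877 0.021220708193984344 
 F stand x,y,z 2.3066254781411453 -0.5861669520187274 4.205264397571662 w 45.120420096205955
```

View pics/w12c.png

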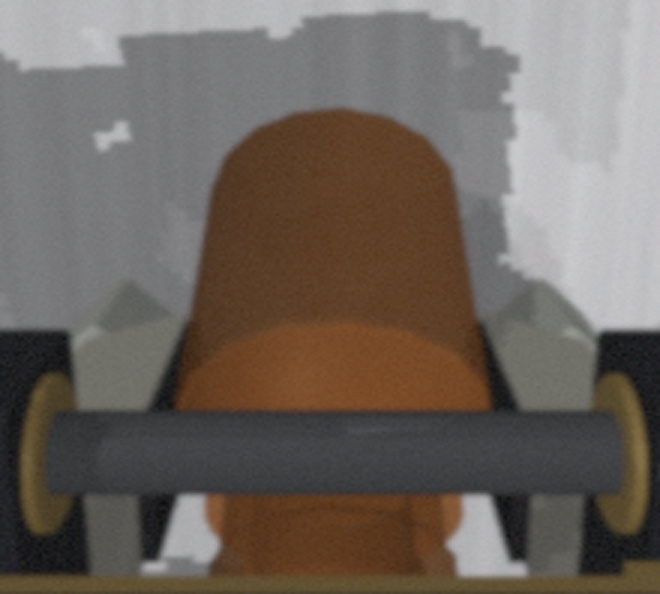

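Call:
arm_command --pt "0.06 0 0 0 0.4" --pt "0.07 0 -0.2 0 0.4" --pt "0.08 0 -0.5 0 0.4" --pt "0.09 0 -0.8 0 0.4" --pt "0.1 0 -1.2 0 0.4"

```text
time: 16.75
tool_pos: [541.5, -134.2, 221.8]
tcp_rot: [-0.111, 1.557, -0.272]
contact_force: [4.4, -1.0, 5.3]
grip_width: 45.1
```

```bash
python3 tilt.py pics/w13.png; python3 st.py
```

```text
t16.80 tcp [ 540.88  -134.033  221.746] tilt [ 0.012 -0.003] yaw -0.1613 
 stand pos TCP -15.320221309683426 -0.0042991131430288945 grasp -13.298149346111968 -0.23377514128815466 
 F stand x,y,z 3.5235149600300577 -0.2621401265815957 7.105286748308612 w 45.15318811368185
```

View pics/w13c.png

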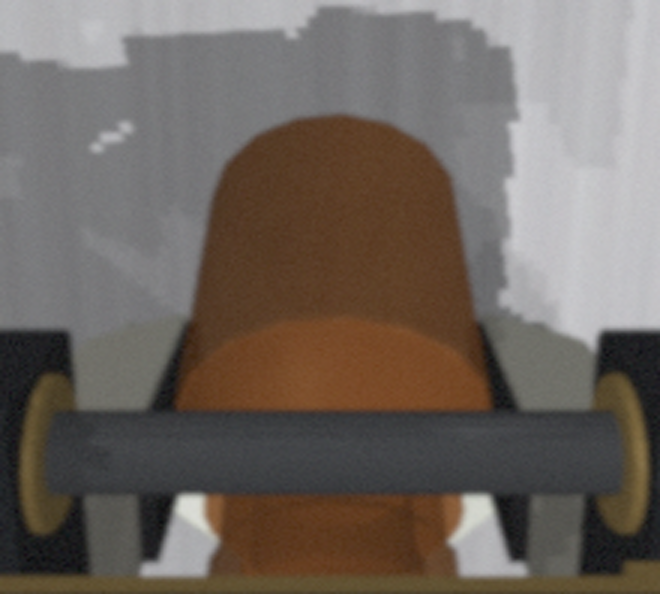

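Call:
arm_command --pt "0.1 0 0 0 0.4" --pt "0.14 0 -0.3 0 0.4" --pt "0.16 0 -0.7 0 0.4" --pt "0.18 0 -1.1 0 0.4" --pt "0.2 0 -1.5 0 0.4"

```text
time: 17.3
tool_pos: [527.2, -132.0, 220.7]
tcp_rot: [-0.132, 1.553, -0.293]
contact_force: [4.9, -1.5, 6.1]
grip_width: 45.4
```

```bash
python3 tilt.py pics/w14.png; python3 st.py
```

```text
t17.35 tcp [ 526.594 -131.873  220.599] tilt [ 0.016 -0.005] yaw -0.1612 
 stand pos TCP -29.767781353242412 -0.17647074919422445 grasp -27.09936549897885 -0.545242859795625 
 F stand x,y,z 3.5044364080066015 0.34965438598661397 8.58627476088803 w 45.562958704825014
```

View pics/w14c.png

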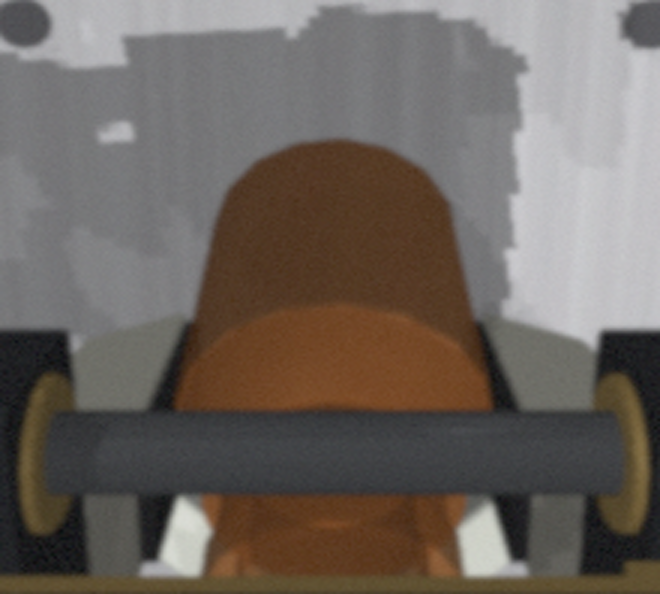

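Call:
arm_command --pt "0.1 0 -0.2 0 0.4" --pt "0.15 0 -0.5 0 0.4" --pt "0.18 0 -0.8 0 0.4" --pt "0.22 0 -1.2 0 0.4" --pt "0.24 0 -1.5 0 0.4"

```text
time: 17.85
tool_pos: [513.0, -129.9, 219.1]
tcp_rot: [-0.15, 1.548, -0.311]
contact_force: [5.3, -1.0, 7.2]
grip_width: 45.3
```

```bash
python3 tilt.py pics/w15.png; python3 st.py
```

```text
t17.90 tcp [ 512.575 -129.843  219.076] tilt [ 0.021 -0.007] yaw -0.1614 
 stand pos TCP -43.929862372615325 -0.43438605480819054 grasp -40.49220520786365 -0.9611860841404931 
 F stand x,y,z 5.555251945332579 0.1137924487622901 9.552733436412286 w 45.36708902282288
```

View pics/w15c.png

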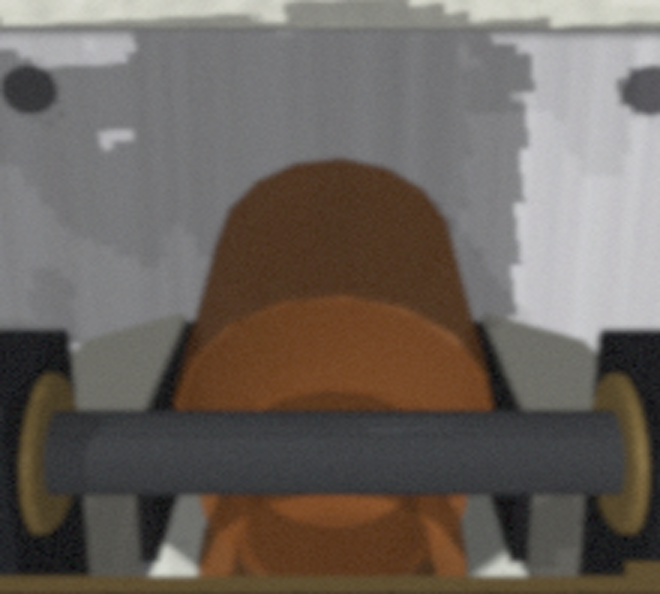

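```bash
python3 - <<'E'
from h import *
from scipy.optimize import fsolve
a_=np.load('pics/w15.png.npz');T=a_['T']
def tp(q): q=a_['K']@(T[:3,:3].T@(np.array(q,float)-T[:3,3])); return q[:2]/q[2]
def f(p,r=(178.9+1,120+296/2.7+2)):
    zf,t=p; a=np.array([-np.cos(t),0,np.sin(t)]); b=np.array([-np.sin(t),0,-np.cos(t)]); F=np.array([209-23*np.sin(t),0,zf])
    return tp(F+23*b)[1]-r[0],tp(F+58*a+23*b)[1]-r[1]
print(fsolve(f,[-10,.2]))
E
```

```text
[-12.854   0.161]
```

Call:
arm_command --pt "-0.05 0 0 0 0.4" --pt "-0.1 0 0 0 0.48" --pt "-0.1 0 0 0 0.52" --pt "-0.1 0 0 0 0.56" --pt "-0.1 0 0 0 0.65" --pt "-0.1 0 0 0 0.75" --pt "-0.1 0 0 0 0.75" --pt "-0.1 0 0 0 0.75" --pt "-0.1 0 0 0 0.75"

```text
time: 18.8
tool_pos: [512.6, -129.8, 220.1]
tcp_rot: [-0.152, 1.549, -0.314]
contact_force: [-0.1, 1.2, 0.4]
grip_width: 68.6
```

```bash
python3 tilt.py pics/w16.png; python3 st.py
```

```text
t18.85 tcp [ 512.561 -129.85   220.128] tilt [ 0.021 -0.007] yaw -0.1614 
 stand pos TCP -43.94233503827258 -0.4437370833452726 grasp -40.49607889337884 -0.9720719123038363 
 F stand x,y,z 0.11214857804635772 0.5517097869129085 -0.1866970419776915 w 68.74301200148885
```

View pics/w16c.png

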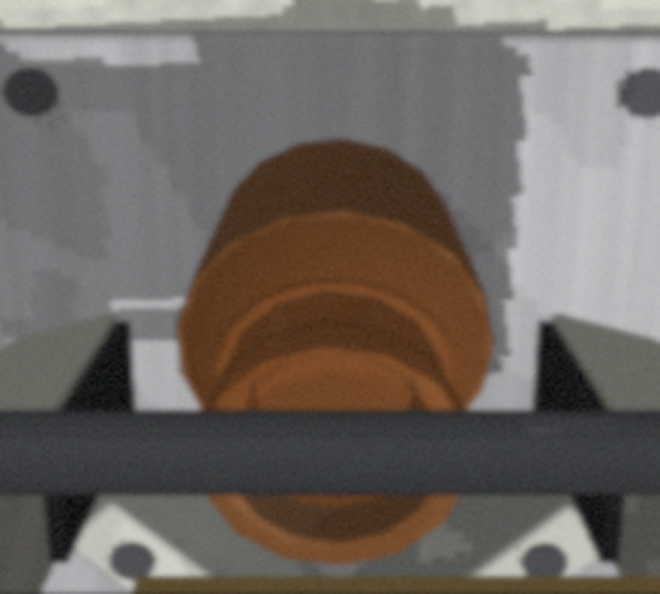

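```bash
python3 - <<'E'
from h import *
a=-0.162;e=np.array([np.cos(a),np.sin(a)]);n=np.array([-e[1],e[0]]);seat=np.array([556,-136.5])
fn='pics/w16.png'
f=lambda u,v:(210+u/3,120+v/2.7)
b=wonz(fn,*f(337,140),10)[:2]; print('base back',(b-seat)@e,(b-seat)@n)
s=wonz(fn,*f(337,212),68)[:2]; print('shoulder back',(s-seat)@e,(s-seat)@n)
m=wonz(fn,*f(337,563),101)[:2]; print('mouth front',(m-seat)@e,(m-seat)@n)
# plate back edge
c=wonz(fn,*f(330,28),10)[:2]; print('plate edge',(c-seat)@e)
for p in [(132,560),(545,560)]:
    q=wonz(fn,*f(*p),40)[:2]; print('screw',(q-seat)@e,(q-seat)@n)
E
```

```text
base back -78.12283147157012 0.14196611896899064
shoulder back -78.58677185943655 0.15451625186724105
mouth front -41.779337702432585 0.2809041775237785
plate edge -101.34108800187393
screw 3.8217563002875767 -37.576183907855764
screw 3.4218966536557542 38.87675884528204
```

Call:
arm_command --pt "-2 0 0 0 0.75" --pt "-5 0 0 0 0.75" --pt "-7.5 0 0 0 0.75" --pt "-7.5 0 -2 0 0.4" --pt "-7.5 0.05 -5.3 0 0" --pt "-7.5 0.05 -5.3 0 0" --pt "-7.5 0.05 -5.3 0 0" --pt "-7.5 0.05 -5.3 0 0" --pt "-7.5 0.05 -5.3 0 0"

```text
time: 19.75
tool_pos: [459.6, -120.6, 294.0]
tcp_rot: [-0.156, 1.548, -0.317]
contact_force: [-0.5, -0.5, -0.5]
grip_width: 25.0
```

```bash
python3 tilt.py pics/w17.png; python3 st.py
```

```text
t19.80 tcp [ 459.438 -120.52   293.871] tilt [ 0.021 -0.007] yaw -0.1613 
 stand pos TCP -97.87468243870418 0.1960792210049631 grasp -94.36481164399812 -0.3501015041856437 
 F stand x,y,z 0.8655648872120713 -0.9063334379890562 -0.05952150466650642 w 21.380126079963336
```

View pics/w17.png

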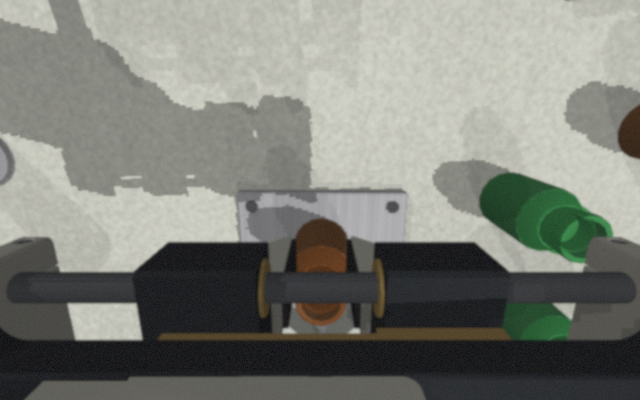

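Call:
arm_command --pt "0 0.05 -0.1 0 0" --pt "2 0.05 -0.1 0 0" --pt "4 0.05 -0.1 0 0" --pt "6 0.05 -0.1 0 0" --pt "7.3 0.05 -0.1 0 0" --pt "7.6 0.05 -0.1 0 0" --pt "7.6 0.05 -0.1 0 0"

```text
time: 20.5
tool_pos: [460.3, -120.4, 217.6]
tcp_rot: [-0.15, 1.549, -0.311]
contact_force: [-0.2, 0.3, 0.1]
grip_width: 0.6
```

```bash
python3 tilt.py pics/w18.png; python3 st.py
```

```text
t20.55 tcp [ 460.435 -120.464  218.128] tilt [ 0.022 -0.007] yaw -0.1612 
 stand pos TCP -96.90036722451124 0.4117646807548302 grasp -93.3396567722309 -0.14254781764361713 
 F stand x,y,z 0.8254827956978471 0.8362756113723925 -0.3824197482417307 w 0.2737546604053129
```

View pics/w18.png

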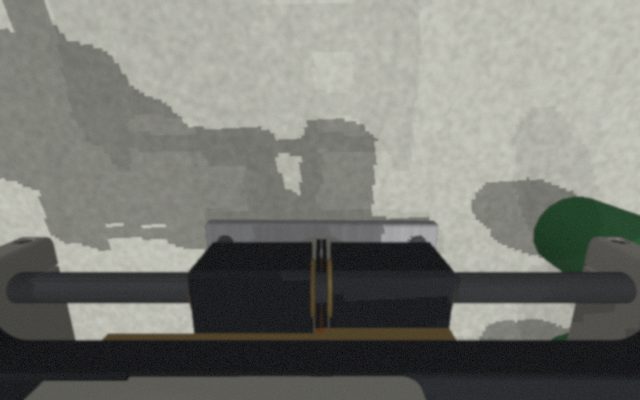

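Call:
arm_command --pt "0.05 0 0.3 0 0" --pt "0.05 0 0.6 0 0" --pt "0.05 0 0.9 0 0" --pt "0.05 0 1.2 0 0" --pt "0.05 0 1.5 0 0" --pt "0.05 0 1.8 0 0" --pt "0.05 0 2.1 0 0" --pt "0.05 0 2.4 0 0" --pt "0.05 0 2.7 0 0" --pt "0.05 0 3 0 0"

```text
time: 21.55
tool_pos: [490.4, -125.3, 218.2]
tcp_rot: [-0.155, 1.548, -0.316]
contact_force: [-0.9, 0.4, -0.2]
grip_width: 0.5
```

```bash
python3 st.py; python3 - <<'E'
from h import *
from plant import bot
im=bot.capture('scene')['frame']; cv2.imwrite('pics/s19.png',cv2.resize(im[150:280,240:350],None,fx=5,fy=4.5,interpolation=cv2.INTER_CUBIC))
im=bot.capture('top')['frame']; cv2.imwrite('pics/t19.png',cv2.resize(im[110:260,290:410],None,fx=5,fy=4,interpolation=cv2.INTER_CUBIC))
E
```

```text
t21.55 tcp [ 490.352 -125.342  218.22 ] tilt [ 0.022 -0.007] yaw -0.1612 
 stand pos TCP -66.58768426836923 0.4233413744921241 grasp -63.01256896793007 -0.13200783518288808 
 F stand x,y,z -0.9617764149880339 0.2655268740849358 -0.24834169838362258 w 0.5425075847310694
```

View pics/s19.png

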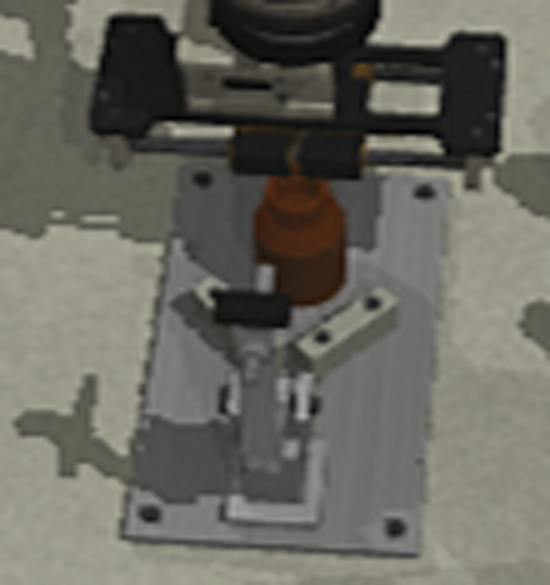

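View pics/t19.png

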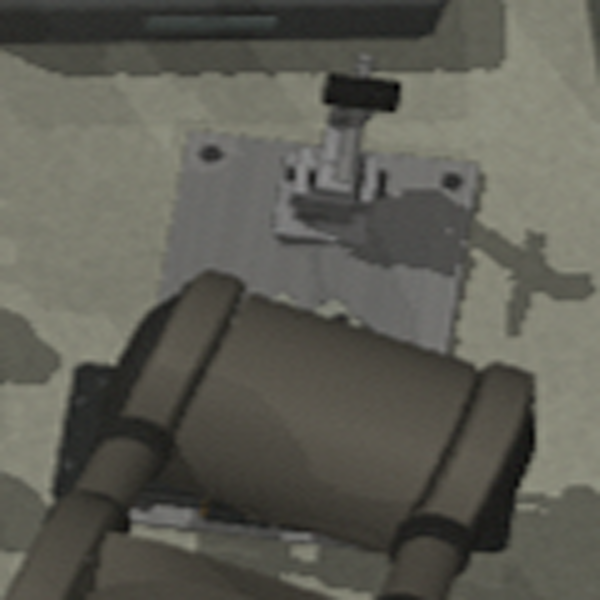

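Call:
arm_command --pt "0 0 0.3 0 0" --pt "0 0 0.6 0 0" --pt "0 0 0.9 0 0" --pt "0 0 1.2 0 0" --pt "0 0 1.5 0 0" --pt "0 0 1.8 0 0" --pt "0 0 2.0 0 0" --pt "0 0 2.2 0 0"

```text
time: 22.45
tool_pos: [512.4, -128.9, 218.7]
tcp_rot: [-0.157, 1.548, -0.318]
contact_force: [0.4, -0.2, -0.0]
grip_width: 0.8
```

```bash
python3 st.py; python3 - <<'E'
from h import *
from plant import bot
im=bot.capture('scene')['frame']; cv2.imwrite('pics/s20.png',cv2.resize(im[150:280,240:350],None,fx=5,fy=4.5,interpolation=cv2.INTER_CUBIC))
E
```

```text
t22.45 tcp [ 512.37  -128.946  218.744] tilt [ 0.022 -0.007] yaw -0.1611 
 stand pos TCP -44.27711196356477 0.4174108365571051 grasp -40.63530671865982 -0.15463875649410078 
 F stand x,y,z 0.4359284550379441 -0.08722834173509428 -0.016574725826775265 w 0.7976427445648331
```

View pics/s20.png

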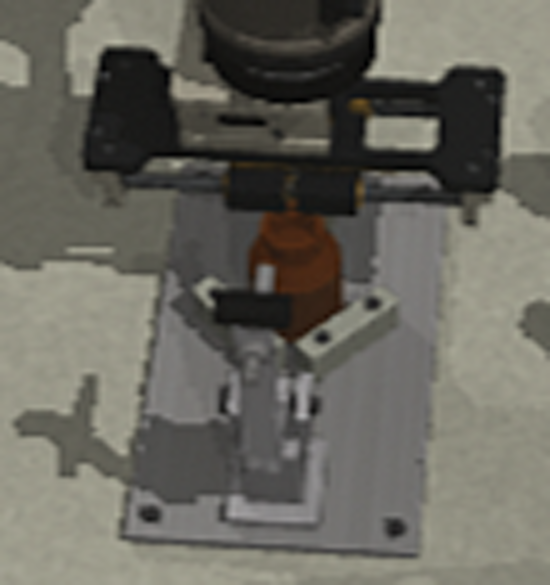

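Call:
arm_command --pt "0.1 0 0.2 0 0" --pt "0.2 0 0.4 0 0" --pt "0.2 0 0.5 0 0" --pt "0.2 0 0.5 0 0"

```text
time: 22.9
tool_pos: [517.7, -129.9, 216.9]
tcp_rot: [-0.155, 1.547, -0.317]
contact_force: [0.4, 0.9, 0.2]
grip_width: 0.5
```

```bash
python3 st.py
```

```text
t22.90 tcp [ 517.737 -129.868  216.878] tilt [ 0.023 -0.007] yaw -0.1612 
 stand pos TCP -38.8317559972185 0.3731476255837268 grasp -35.080916107583576 -0.21177950469549328 
 F stand x,y,z 0.20828272991004268 0.9268128800910779 0.15664854207708412 w 0.4988463986434281
```

Call:
arm_command --pt "0 0 0.05 0 0" --pt "0 0 0.1 0 0" --pt "0 0 0.1 0 0"

```text
time: 23.2
tool_pos: [518.8, -130.0, 216.9]
tcp_rot: [-0.155, 1.547, -0.316]
contact_force: [-0.6, 0.7, -0.3]
grip_width: 0.2
```

```bash
python3 st.py
```

```text
t23.20 tcp [ 518.77  -130.026  216.925] tilt [ 0.023 -0.007] yaw -0.1612 
 stand pos TCP -37.78673602409881 0.3840350015208063 grasp -34.01763532535185 -0.20205282689435874 
 F stand x,y,z -0.6797338815957342 0.6042574976068682 -0.2924069249960648 w 0.23516905625503026
```

Call:
arm_command --pt "0 0 0.05 0 0" --pt "0 0 0.05 0 0"

```text
time: 23.4
tool_pos: [519.1, -130.0, 216.8]
tcp_rot: [-0.156, 1.548, -0.317]
contact_force: [-2.1, 0.8, 0.6]
grip_width: 0.4
```

Call:
arm_command --pt "0 0 0.05 0 0" --pt "0 0 0.05 0 0"

```text
time: 23.6
tool_pos: [519.3, -130.1, 216.8]
tcp_rot: [-0.158, 1.549, -0.319]
contact_force: [-2.6, -0.1, 1.7]
grip_width: 0.9
```

Call:
arm_command --pt "0 0 0.05 0 0" --pt "0 0 0.05 0 0"

```text
time: 23.8
tool_pos: [519.5, -130.1, 216.8]
tcp_rot: [-0.162, 1.55, -0.323]
contact_force: [-5.2, 0.3, 3.2]
grip_width: 0.1
```

```bash
python3 st.py
```

```text
t23.80 tcp [ 519.525 -130.083  216.801] tilt [ 0.02  -0.007] yaw -0.1610 
 stand pos TCP -37.03196712046773 0.4499449355793978 grasp -33.71907658563238 -0.08745980748811076 
 F stand x,y,z -5.143176300304226 -0.5516996214048993 3.160830561565515 w 0.14170605218321805
```

Call:
arm_command --pt "0 0 0.05 0 0" --pt "0 0 0.06 0 0" --pt "0 0 0.06 0 0" --pt "0 0 0.06 0 0"

```text
time: 24.2
tool_pos: [519.8, -130.2, 216.8]
tcp_rot: [-0.169, 1.551, -0.33]
contact_force: [-5.6, 0.2, 3.3]
grip_width: 0.5
```

```bash
python3 st.py
```

```text
t24.20 tcp [ 519.764 -130.165  216.792] tilt [ 0.019 -0.006] yaw -0.1610 
 stand pos TCP -36.78375245307062 0.40728883369348684 grasp -33.673238242122146 -0.12109430944164686 
 F stand x,y,z -5.594463294605106 -0.7197388158752741 3.344507095843242 w 0.49176320333646667
```

Call:
arm_command --pt "-0.02 0 0.06 0 0" --pt "-0.02 0 0.08 0 0" --pt "-0.02 0 0.08 0 0" --pt "-0.02 0 0.08 0 0"

```text
time: 24.6
tool_pos: [520.1, -130.2, 216.9]
tcp_rot: [-0.178, 1.553, -0.339]
contact_force: [-5.6, 0.9, 3.7]
grip_width: 0.5
```

```bash
python3 st.py
```

```text
t24.60 tcp [ 520.08  -130.232  216.854] tilt [ 0.017 -0.006] yaw -0.1609 
 stand pos TCP -36.46037469823219 0.3921211909221368 grasp -33.62575464249817 -0.11388980450556271 
 F stand x,y,z -5.6500825026133334 -0.0023229277913814233 3.6789918192244917 w 0.5268428969047024
```

Call:
arm_command --pt "-0.04 0 0.08 0 0" --pt "-0.05 0 0.1 0 0" --pt "-0.05 0 0.11 0 0" --pt "-0.05 0 0.11 0 0"

```text
time: 25.0
tool_pos: [520.5, -130.3, 217.0]
tcp_rot: [-0.192, 1.555, -0.353]
contact_force: [-6.2, -0.3, 2.7]
grip_width: -0.0
```

```bash
python3 st.py
```

```text
t25.00 tcp [ 520.541 -130.325  217.   ] tilt [ 0.015 -0.005] yaw -0.1608 
 stand pos TCP -35.99056764399982 0.3752494660116066 grasp -33.54737608744954 -0.0977961328459307 
 F stand x,y,z -6.029568171159945 -1.2730895097405863 2.675471363804583 w -0.010608522692924104
```

Call:
arm_command --pt "-0.04 0 0.1 0 0" --pt "-0.05 0 0.13 0 0" --pt "-0.05 0 0.14 0 0" --pt "-0.05 0 0.14 0 0" --pt "-0.05 0 0.14 0 0" --pt "-0.05 0 0.14 0 0" --pt "-0.05 0 0.14 0 0" --pt "-0.05 0 0.14 0 0" --pt "-0.05 0 0.14 0 0" --pt "-0.05 0 0.14 0 0"

```text
time: 26.0
tool_pos: [521.1, -130.4, 217.0]
tcp_rot: [-0.223, 1.558, -0.383]
contact_force: [-7.4, 0.2, 2.5]
grip_width: 0.4
```

```bash
python3 st.py; python3 - <<'E'
from h import *
from plant import bot
im=bot.capture('scene')['frame']; cv2.imwrite('pics/s21.png',cv2.resize(im[150:280,240:350],None,fx=5,fy=4.5,interpolation=cv2.INTER_CUBIC))
E
python3 st.py | tail -1
```

```text
t26.00 tcp [ 521.093 -130.435  217.039] tilt [ 0.012 -0.005] yaw -0.1607 
 stand pos TCP -35.42837558298323 0.35516111568179615 grasp -33.49578067611995 -0.07991515938374395 
 F stand x,y,z -7.318972858840771 -1.0283480194723218 2.5064513361336704 w 0.36428268009074927
 F stand x,y,z -6.7483816383873165 -2.0252598315478925 1.7916491573399331 w 0.11119363668465389
```

View pics/s21.png

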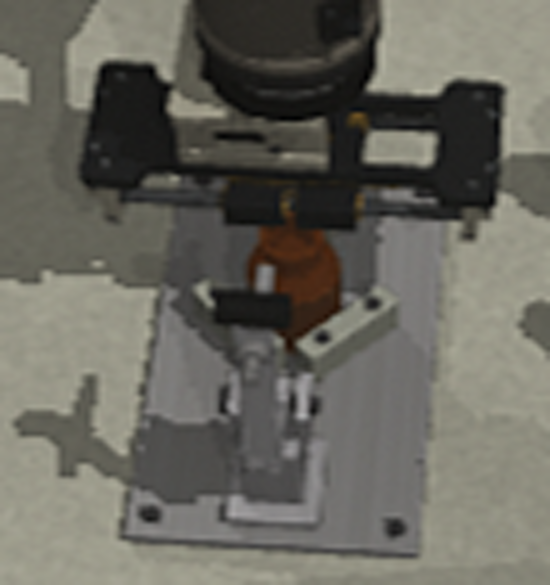

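Call:
arm_command --pt "-0.03 -0.03 0.12 0 0" --pt "-0.03 -0.04 0.13 0 0" --pt "-0.03 -0.04 0.13 0 0" --pt "-0.03 -0.04 0.13 0 0" --pt "-0.03 -0.04 0.13 0 0"

```text
time: 26.55
tool_pos: [521.5, -130.7, 217.0]
tcp_rot: [-0.226, 1.561, -0.386]
contact_force: [-6.6, 0.8, 3.1]
grip_width: 0.0
```

```bash
python3 st.py
```

```text
t26.55 tcp [ 521.541 -130.694  217.015] tilt [ 0.009 -0.004] yaw -0.1606 
 stand pos TCP -34.9440878639777 0.1722971841615574 grasp -33.49557632827283 -0.1580408373987922 
 F stand x,y,z -6.69733342564723 -0.24803879450236216 3.131531859968809 w 0.04401966830363895
```

Call:
arm_command --pt "-0.03 -0.03 0.13 0 0" --pt "-0.03 -0.03 0.14 0 0" --pt "-0.03 -0.03 0.14 0 0" --pt "-0.03 -0.03 0.14 0 0" --pt "-0.03 -0.03 0.14 0 0" --pt "-0.03 -0.03 0.14 0 0" --pt "-0.03 -0.03 0.14 0 0" --pt "-0.03 -0.03 0.14 0 0" --pt "-0.03 -0.03 0.14 0 0" --pt "-0.03 -0.03 0.14 0 0"

```text
time: 27.55
tool_pos: [522.1, -130.9, 217.1]
tcp_rot: [-0.245, 1.565, -0.406]
contact_force: [-8.2, 2.1, 3.8]
grip_width: 0.3
```

```bash
python3 st.py
```

```text
t27.55 tcp [ 522.056 -130.872  217.072] tilt [ 0.006 -0.002] yaw -0.1604 
 stand pos TCP -34.4073465130752 0.07987561056557964 grasp -33.45170378464039 -0.15775168537290257 
 F stand x,y,z -8.40913376021426 0.7443954560185857 3.8311813155043017 w 0.3314088922901727
```

Call:
arm_command --pt "-0.06 0 0.1 0 0" --pt "-0.1 0 0.13 0 0" --pt "-0.1 0 0.13 0 0" --pt "-0.1 0 0.13 0 0" --pt "-0.1 0 0.13 0 0" --pt "-0.1 0 0.13 0 0" --pt "-0.1 0 0.13 0 0" --pt "-0.1 0 0.13 0 0" --pt "-0.1 0 0.13 0 0" --pt "-0.1 0 0.13 0 0"

```text
time: 28.55
tool_pos: [522.7, -131.0, 217.5]
tcp_rot: [-0.349, 1.567, -0.509]
contact_force: [-5.5, 0.3, 0.1]
grip_width: 0.1
```

```bash
python3 st.py
```

```text
t28.55 tcp [ 522.666 -130.963  217.517] tilt [ 0.003 -0.002] yaw -0.1603 
 stand pos TCP -33.79081097623138 0.08782783227237877 grasp -33.27220878604069 -0.09994186925165634 
 F stand x,y,z -5.5104157782950205 -0.5606572960771816 0.08605400210988301 w 0.12591273277101128
```

Call:
arm_command --pt "0 -0.01 0.1 0 0" --pt "0 -0.01 0.14 0 0" --pt "0 -0.01 0.14 0 0" --pt "0 -0.01 0.14 0 0" --pt "0 -0.01 0.14 0 0" --pt "0 -0.01 0.14 0 0" --pt "0 -0.01 0.14 0 0" --pt "0 -0.01 0.14 0 0" --pt "0 -0.01 0.14 0 0" --pt "0 -0.01 0.14 0 0"

```text
time: 29.55
tool_pos: [523.1, -131.1, 217.2]
tcp_rot: [-1.85, 1.57, -2.01]
contact_force: [-7.5, 0.1, 3.7]
grip_width: 0.5
```

```bash
python3 st.py;python3 - <<'E'
from h import *
from plant import bot
im=bot.capture('scene')['frame']; cv2.imwrite('pics/s22.png',cv2.resize(im[180:270,250:350],None,fx=7,fy=6,interpolation=cv2.INTER_CUBIC))
E
```

```text
t29.55 tcp [ 523.102 -131.104  217.173] tilt [-0.    -0.001] yaw -0.1602 
 stand pos TCP -33.33803578196478 0.01915425960818178 grasp -33.37671142386691 -0.11663969446840992 
 F stand x,y,z -7.456692534012448 -1.108443294546409 3.7411296850327527 w 0.5167796614466809
```

View pics/s22.png

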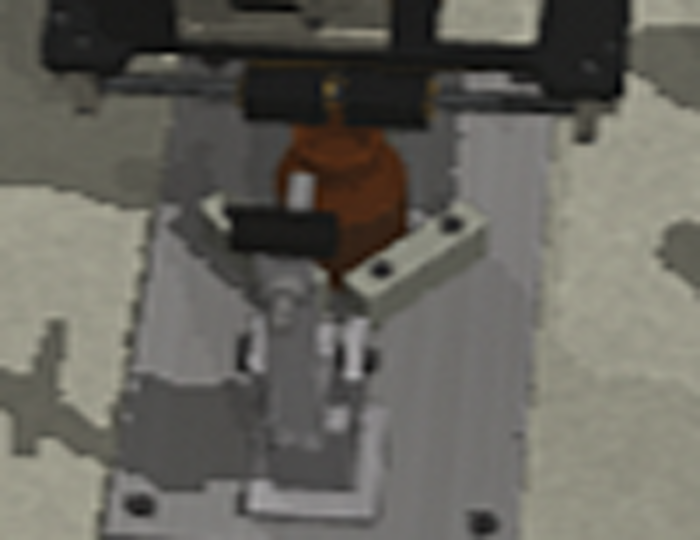

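Call:
arm_command --pt "0 0 -0.1 0 0" --pt "0 0 -0.5 0 0" --pt "0 0 -1.5 0 0" --pt "0 0 -3 0 0" --pt "0 0 -5 0 0.2" --pt "-3 0 -6 0 0.6" --pt "-8 0 -6 0 0.8" --pt "-12 0 -6 0 0.8" --pt "-14 0 -6 0 0.8" --pt "-14 0 -6 0 0.8"

```text
time: 30.6
tool_pos: [464.1, -121.5, 360.4]
tcp_rot: [-0.354, 1.563, -0.514]
contact_force: [0.4, -0.4, 0.2]
grip_width: 43.8
```

```bash
python3 st.py; python3 - <<'E'
from h import *
from plant import bot
im=bot.capture('scene')['frame']; cv2.imwrite('pics/s23.png',im);cv2.imwrite('pics/s23c.png',cv2.resize(im[180:280,250:350],None,fx=7,fy=6,interpolation=cv2.INTER_CUBIC))
im=bot.capture('top')['frame']; cv2.imwrite('pics/t23.png',im);cv2.imwrite('pics/t23c.png',cv2.resize(im[120:220,300:400],None,fx=7,fy=6,interpolation=cv2.INTER_CUBIC))
wcap(bot,'pics/w23.png')
E
```

```text
t30.60 tcp [ 464.105 -121.518  360.393] tilt [ 0.007 -0.004] yaw -0.1601 
 stand pos TCP -93.10816762490768 -0.036358577171961184 grasp -91.96046463551394 -0.4584368151850023 
 F stand x,y,z 0.4477874010895631 -0.3099956278799749 0.22746976087044146 w 43.75855696985014
```

View pics/s23c.png

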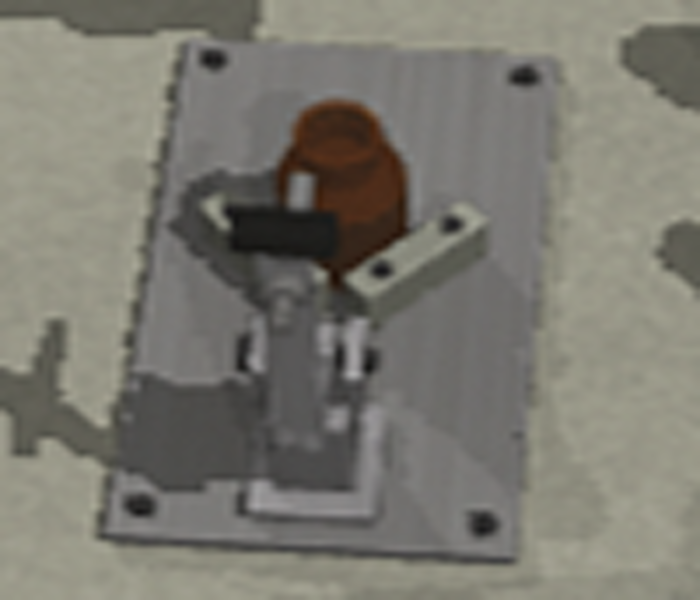

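View pics/t23c.png

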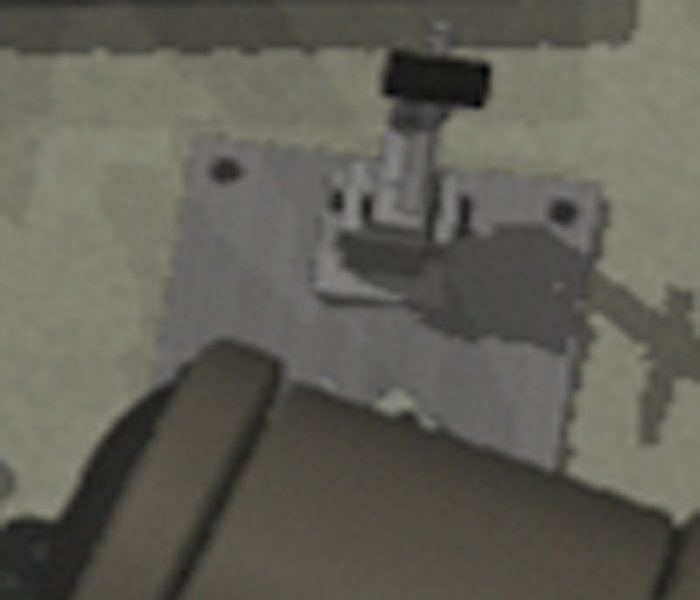

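View pics/w23.png

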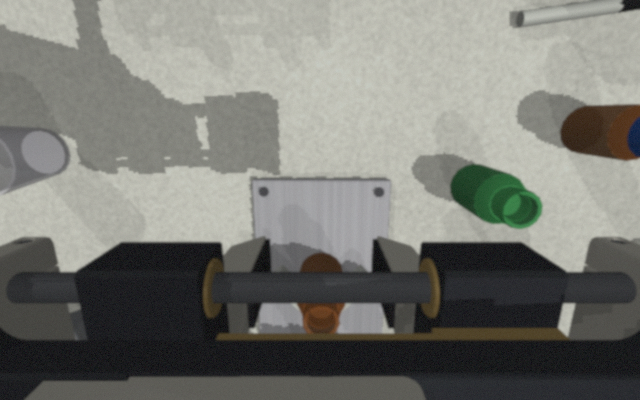

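```bash
python3 - <<'E'
from h import *
o1,d1=ray('scene',290.7,218.5);o2,d2=ray('top',362.4,133.3)
d1/=np.linalg.norm(d1);d2/=np.linalg.norm(d2)
A=np.stack([d1,-d2],1);t=np.linalg.lstsq(A,o2-o1,rcond=None)[0];p1=o1+t[0]*d1;p2=o2+t[1]*d2;p=(p1+p2)/2
a=-0.162;e=np.array([np.cos(a),np.sin(a)]);n=np.array([-e[1],e[0]]);seat=np.array([556,-136.5])-.9*e+.5*n
print(p1,p2,'stand',(p[:2]-seat)@e,(p[:2]-seat)@n,p[2])
for q in(1.4,1.5,1.6): 
    x,z=95-120*np.cos(q)+32*np.sin(q),95+120*np.sin(q)+32*np.cos(q)
    P=np.r_[seat+x*e,z]; print(q,x,z,proj('scene',P),proj('top',P))
E
```

```text
[ 664.927 -154.588  217.033] [ 664.869 -155.304  217.078] stand 111.34714483572687 -1.1400723472379144 217.05544916135523
1.4 106.1383342116018 218.69291617142292 [291.314 215.867] [361.351 135.544]
1.5 118.43137537120539 216.96298884585303 [290.725 221.65 ] [362.125 129.761]
1.6 130.49029797348283 214.01444765133937 [290.175 227.682] [362.829 124.302]
```

Call:
arm_command --pt "-4 0 0 0 0.7" --pt "-8 0 0 0 0.7" --pt "-8 0 4 0 0.7" --pt "-8 0 8 0 0.7" --pt "-8 0 12 0 0.7" --pt "-8 0 16 0 0.7" --pt "-8 0 19 0 0.7" --pt "-8 0 20.2 0 0.7" --pt "-8 0 20.2 0 0.7" --pt "-8 0 20.2 0 0.7"

```text
time: 31.75
tool_pos: [662.8, -153.5, 433.9]
tcp_rot: [3.12, 1.566, 2.96]
contact_force: [0.1, -0.9, 0.3]
grip_width: 64.1
```

```bash
python3 st.py; python3 - <<'E'
from h import *
from plant import bot
wcap(bot,'pics/w24.png')
E
```

```text
t31.75 tcp [ 662.768 -153.46   433.873] tilt [-0.005  0.001] yaw -0.1602 
 stand pos TCP 108.10594250932448 0.48335711746911064 grasp 107.32355263238188 0.4985504038702956 
 F stand x,y,z 0.236034949208002 -0.829763157844849 0.3035473719848068 w 64.05889908061877
```

View pics/w24.png

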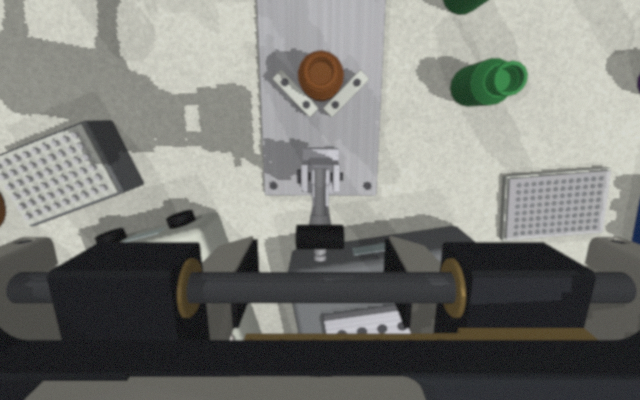

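```bash
python3 - <<'E'
from h import *
a=-0.162;e=np.array([np.cos(a),np.sin(a)]);n=np.array([-e[1],e[0]]);seat=np.array([556,-136.5])
for z in (214,218,222):
    p=wonz('pics/w24.png',320,238,z)[:2]; print(z,(p-seat)@e,(p-seat)@n)
p=wonz('pics/w24.png',321.5,70,101)[:2]; print('mouth',(p-seat)@e,(p-seat)@n)
E
```

```text
214 112.77598564048913 0.4569975759585547
218 111.24577258022437 0.46725090590945784
222 109.7155595199596 0.4775042358603645
mouth -0.7445986477962894 1.0793500458088892
```

Call:
arm_command --pt "0 0 0.37 0 0.6" --pt "2 0 0.37 0 0.6" --pt "4 0 0.37 0 0.6" --pt "5.3 0 0.37 0 0.6" --pt "5.75 0 0.37 0 0.6" --pt "5.75 0 0.37 0 0.6"

```text
time: 32.4
tool_pos: [665.7, -154.0, 377.1]
tcp_rot: [3.13, 1.566, 2.97]
contact_force: [-0.4, 0.3, 0.9]
grip_width: 54.8
```

```bash
python3 st.py; python3 - <<'E'
from h import *
from plant import bot
wcap(bot,'pics/w25.png')
E
```

```text
t32.40 tcp [ 665.743 -153.972  377.059] tilt [-0.004  0.001] yaw -0.1604 
 stand pos TCP 111.12410522128984 0.4572841447355428 grasp 110.39946579658522 0.46457186647473003 
 F stand x,y,z -0.48518361061748744 0.2303200800619384 0.8756302848912167 w 54.77097158496016
```

View pics/w25.png

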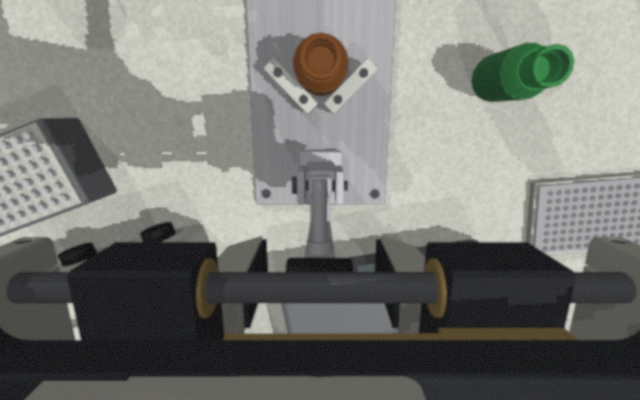

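Call:
arm_command --pt "0 0 0 0 0.4" --pt "0 0 0 0 0.2" --pt "0 0 0 0 0.2" --pt "0 0 0 0 0.2" --pt "0 0 0 0 0.2"

```text
time: 32.95
tool_pos: [665.9, -154.5, 378.4]
tcp_rot: [-2.622, 1.568, -2.783]
contact_force: [-0.7, -3.8, 1.8]
grip_width: 30.0
```

```bash
python3 st.py; python3 - <<'E'
import numpy as np
P=lambda q:(-120*np.cos(q)+32*np.sin(q),120*np.sin(q)+32*np.cos(q))
q=np.r_[np.arange(1.435,0,-0.06),0,-.01]
for i,k in enumerate(q): x,z=P(k);x0,z0=P(q[(i-1)//10*10 if i else 0]);print(i,round(k,3),'x %.2f z %.2f'%((z0-z)/10,(x-x0)/10))
E
```

```text
t32.95 tcp [ 665.851 -154.548  378.362] tilt [-0.002 -0.001] yaw -0.1608 
 stand pos TCP 111.32341814483884 -0.09343732794998567 grasp 110.96429739790791 -0.29945356613916074 
 F stand x,y,z -0.1087071092107095 -3.8241166914960987 1.8302904299479414 w 30.020000354728182
0 1.435 x 0.00 z 0.00
1 1.375 x -0.07 z -0.74
2 1.315 x -0.10 z -1.49
3 1.255 x -0.08 z -2.23
4 1.195 x -0.01 z -2.97
5 1.135 x 0.09 z -3.71
6 1.075 x 0.25 z -4.44
7 1.015 x 0.44 z -5.16
8 0.955 x 0.68 z -5.87
9 0.895 x 0.96 z -6.56
10 0.835 x 1.28 z -7.23
11 0.775 x 0.36 z -0.65
12 0.715 x 0.76 z -1.28
13 0.655 x 1.20 z -1.89
14 0.595 x 1.67 z -2.46
15 0.535 x 2.17 z -3.01
16 0.475 x 2.71 z -3.53
17 0.415 x 3.28 z -4.01
18 0.355 x 3.87 z -4.46
19 0.295 x 4.49 z -4.87
20 0.235 x 5.14 z -5.24
21 0.175 x 0.67 z -0.33
22 0.115 x 1.35 z -0.63
23 0.055 x 2.05 z -0.88
24 0.0 x 2.71 z -1.07
25 -0.01 x 2.83 z -1.11
```

Gripped at 30 mm (bar length), sideways force about 4 N. Swing along the arc in stages.

Call:
arm_command --pt "-0.07 0 -0.74 0 0.2" --pt "-0.1 0 -1.49 0 0.2" --pt "-0.08 0 -2.23 0 0.2" --pt "-0.01 0 -2.97 0 0.2" --pt "0.09 0 -3.71 0 0.2" --pt "0.25 0 -4.44 0 0.2" --pt "0.44 0 -5.16 0 0.2" --pt "0.68 0 -5.87 0 0.2" --pt "0.96 0 -6.56 0 0.2" --pt "1.28 0 -7.23 0 0.2"

```text
time: 33.95
tool_pos: [593.8, -142.7, 366.1]
tcp_rot: [-2.551, 1.569, -2.712]
contact_force: [1.6, -0.8, 4.1]
grip_width: 29.9
```

```bash
python3 st.py; python3 - <<'E'
from h import *
from plant import bot
wcap(bot,'pics/w26.png')
im=bot.capture('scene')['frame']; cv2.imwrite('pics/s26c.png',cv2.resize(im[150:280,240:350],None,fx=6,fy=4.5,interpolation=cv2.INTER_CUBIC))
E
```

```text
t33.95 tcp [ 593.775 -142.74   366.127] tilt [-0.002 -0.001] yaw -0.1607 
 stand pos TCP 38.28702183605908 -0.06554949694726532 grasp 37.99584723315763 -0.2611331186734042 
 F stand x,y,z 1.6704727368170795 -0.5098580356306689 4.125331421163205 w 29.886933695217778
```

View pics/w26.png

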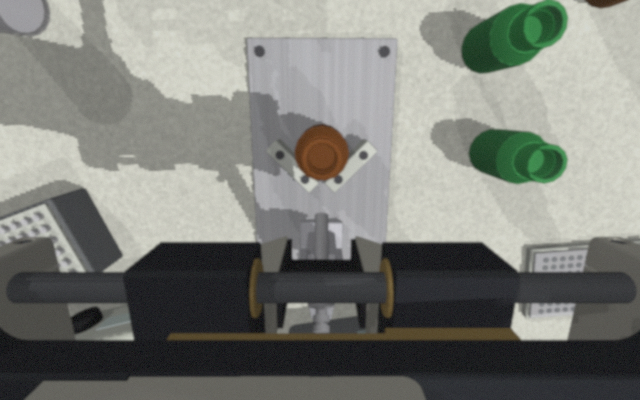

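View pics/s26c.png

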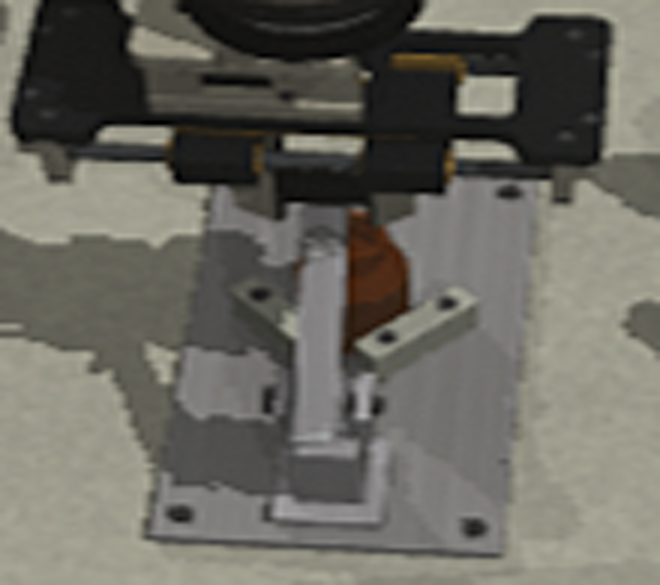

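Call:
arm_command --pt "0.4 0 -0.65 0 0.2" --pt "0.8 0 -1.28 0 0.2" --pt "1.24 0 -1.9 0 0.2" --pt "1.72 0 -2.48 0 0.2" --pt "2.22 0 -3.04 0 0.2" --pt "2.77 0 -3.56 0 0.2" --pt "3.34 0 -4.05 0 0.2" --pt "3.94 0 -4.5 0 0.2" --pt "4.56 0 -4.92 0 0.2" --pt "5.22 0 -5.3 0 0.2"

```text
time: 35.05
tool_pos: [540.2, -134.0, 313.0]
tcp_rot: [-3.004, 1.565, 3.118]
contact_force: [-0.1, 1.0, 2.8]
grip_width: 30.0
```

```bash
python3 st.py
```

```text
t35.05 tcp [ 540.201 -134.012  312.992] tilt [-0.005  0.   ] yaw -0.1608 
 stand pos TCP -15.993003079581666 -0.09318858292760297 grasp -16.84511902584958 -0.21226831636419455 
 F stand x,y,z -0.2580481370504842 0.9754498554135842 2.806469408694456 w 29.969758019490794
```

Call:
arm_command --pt "0.67 0 -0.3 0 0.2" --pt "1.3 0 -0.55 0 0.2" --pt "1.8 0 -0.72 0 0.2" --pt "2.2 0 -0.82 0 0.2" --pt "2.5 0 -0.9 0 0.2" --pt "2.7 0 -0.95 0 0.2" --pt "2.75 0 -0.95 0 0.2" --pt "2.75 0 -0.95 0 0.2"

```text
time: 35.85
tool_pos: [530.1, -132.3, 285.3]
tcp_rot: [-3.075, 1.563, 3.048]
contact_force: [-6.5, 1.1, 7.5]
grip_width: 29.5
```

```bash
python3 st.py;  python3 - <<'E'
from h import *
from plant import bot
im=bot.capture('scene')['frame']; cv2.imwrite('pics/s27c.png',cv2.resize(im[150:280,240:350],None,fx=6,fy=4.5,interpolation=cv2.INTER_CUBIC))
E
```

```text
t35.85 tcp [ 530.062 -132.347  285.311] tilt [-0.008  0.001] yaw -0.1607 
 stand pos TCP -26.268151940174473 -0.08528308157379862 grasp -27.5101335051307 -0.17024612672488437 
 F stand x,y,z -6.57702133443835 0.009525991931191663 7.480754246526936 w 29.511975564108045
```

View pics/s27c.png

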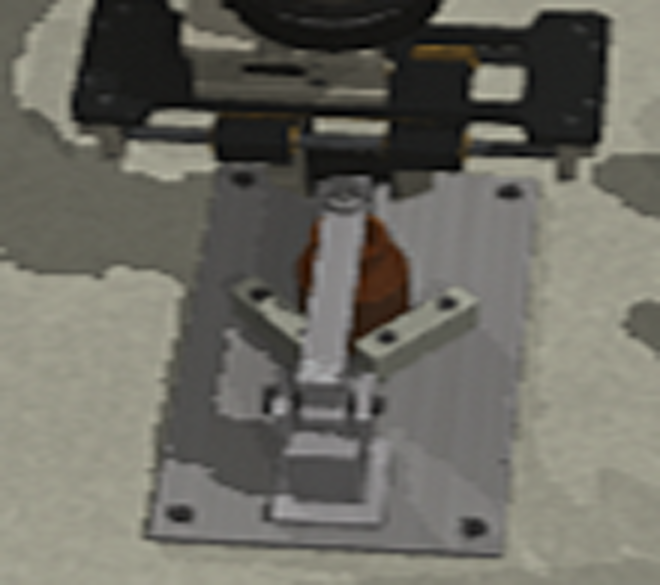

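Call:
arm_command --pt "0.1 0 -0.03 0 0.2" --pt "0.12 0 -0.05 0 0.2" --pt "0.12 0 -0.05 0 0.2" --pt "0.12 0 -0.05 0 0.2"

```text
time: 36.3
tool_pos: [529.7, -132.3, 285.2]
tcp_rot: [-3.009, 1.565, 3.114]
contact_force: [-5.1, 1.6, 11.8]
grip_width: 29.4
```

```bash
python3 st.py
```

```text
t36.30 tcp [ 529.746 -132.267  285.158] tilt [-0.006  0.   ] yaw -0.1606 
 stand pos TCP -26.593200692146638 -0.057108895420230094 grasp -27.55662803654283 -0.1871790990292211 
 F stand x,y,z -5.317073738250682 0.7917634670982112 11.75317848718218 w 29.391011448929234
```

Call:
arm_command --pt "0.05 0 0 0 0.3" --pt "0.05 0 0 0 0.36" --pt "0.05 0 0 0 0.45" --pt "0.05 0 0 0 0.55" --pt "0 0 0 0 0.65" --pt "0 0 0 0 0.65" --pt "-1 0 0 0 0.65" --pt "-3 0 0 0 0.65" --pt "-6 0 0 0 0.65" --pt "-10 0 0 0 0.65"

```text
time: 37.3
tool_pos: [530.0, -132.2, 385.6]
tcp_rot: [-3.127, 1.562, 2.995]
contact_force: [0.1, -0.6, 0.3]
grip_width: 59.5
```

Call:
arm_command --pt "-3 0 -2 0 0.7" --pt "-5 0 -5 0 0.7" --pt "-5 0 -8 0 0.7" --pt "-5 0 -8 0 0.7" --pt "-5 0 -8 0 0.7"

```text
time: 37.8
tool_pos: [451.3, -119.4, 437.3]
tcp_rot: [-3.054, 1.564, 3.068]
contact_force: [-0.5, 0.1, 0.1]
grip_width: 64.2
```

```bash
python3 st.py;  python3 - <<'E'
from h import *
from plant import bot
im=bot.capture('scene')['frame']; cv2.imwrite('pics/s28.png',im); cv2.imwrite('pics/s28c.png',cv2.resize(im[150:280,240:350],None,fx=6,fy=4.5,interpolation=cv2.INTER_CUBIC))
im=bot.capture('top')['frame']; cv2.imwrite('pics/t28.png',im)
wcap(bot,'pics/w28.png')
E
```

```text
t37.80 tcp [ 451.302 -119.372  437.303] tilt [-0.007  0.001] yaw -0.1610 
 stand pos TCP -106.09021959358044 0.01641356735509172 grasp -107.19012476803306 -0.08132943452153824 
 F stand x,y,z -0.4984621224336784 0.0313102989255883 0.12179524817425855 w 64.15423993957621
```

View pics/s28c.png

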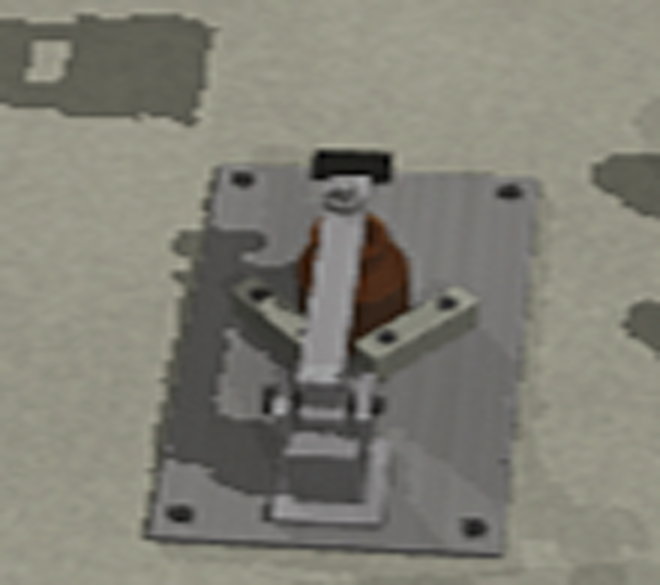

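View pics/s28.png

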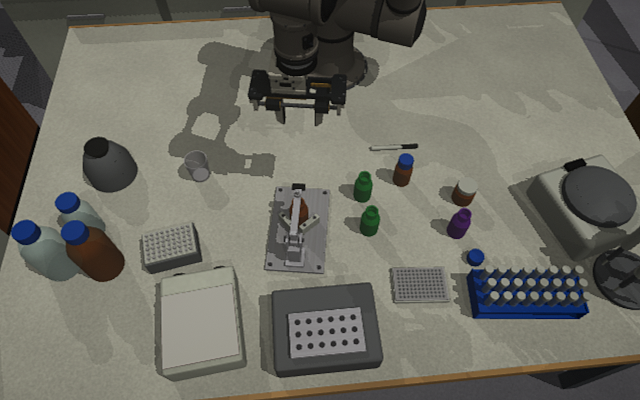

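```bash
python3 - <<'E'
from h import *
a=-0.162;e=np.array([np.cos(a),np.sin(a)]);n=np.array([-e[1],e[0]]);seat=np.array([556,-136.5])-.9*e+.5*n
for q in(0,.05,.1,.2):
    x,z=95-120*np.cos(q)+32*np.sin(q),95+120*np.sin(q)+32*np.cos(q); P=np.r_[seat+x*e,z]; print(q,proj('scene',P),proj('top',P))
g=cv2.cvtColor(cv2.imread('pics/s28.png'),cv2.COLOR_BGR2GRAY)[180:195,285:312]; ys,xs=np.where(g<40); print(xs.mean()+285,ys.mean()+180,xs.size)
def diff(f,b): 
    A,B=cv2.imread(f),cv2.imread(b); hs=[]
    for I in(A,B):
        h=cv2.cvtColor(I,cv2.COLOR_BGR2HSV); m=cv2.inRange(h,(3,110,30),(15,255,160)); m[:, :270]=0;m[:,325:]=0;m[:180]=0;m[245:]=0; y,x=np.where(m>0); hs.append((x.max(),y.max(),x.size))
    print(hs)
diff('pics/s23.png','pics/s28.png')
im=cv2.imread('pics/w28.png'); 
E
```

```text
0 [299.073 186.387] [349.67  206.711]
0.05 [298.91 185.6 ] [349.937 205.549]
0.1 [298.735 184.935] [350.223 204.24 ]
0.2 [298.347 183.982] [350.852 201.194]
298.265625 186.328125 64
[(np.int64(307), np.int64(227), 315), (np.int64(307), np.int64(227), 189)]
```

View pics/t28.png

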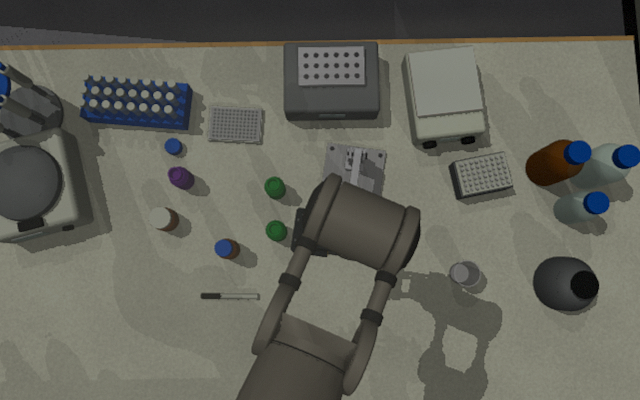

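```bash
python3 -c "
from plant import bot
print(bot.close_job())"
```

```text
the job is handed in; nothing more can be done
None
```

The bottle is seated in the V against both bars, the nozzle arm is down on its stop, and the gripper is clear. I handed the job in at about 38 s. There were two handling errors on the way, and the force limits could not be fully checked.

**What was done**
- I gripped the bottle, set it on the plate, and pushed it into the V with closed fingers.
- I pressed it for about 4 s. The tool read 5.5 to 8.4 N along the stand's x and roughly -2 to +0.7 N sideways.
- I then gripped the cross grip by its ends, swung it down along its arc, and let go.

**Last checks**
- **Nozzle arm:** near the end, Fz rose from 7.5 to 11.8 N over 0.15 mm, so the arm was against its stop. The grip shows at pixel (298.3, 186.3); (299.1, 186.4) is expected for joint angle 0.
- **Bottle:** its visible outline in the scene camera has the same right and lower edges before and after the swing.
- **Other things:** they look unmoved in both the scene and top views, judged by eye.
- **Robot:** the wrist force is near zero and the gripper is clear.

**What went wrong or could not be verified**
- **Wrong sign after the first grasp:** one row pressed down 3 cm instead of lifting. The bottle slipped about 25 mm up in the fingers and possibly touched the palm. I set it down and regrasped, but the peak force there is unknown, so the 40 N limit may have been passed.
- **Bottle pitched while sliding:** when I first slid it in the grip, it tilted by an estimated 0.43 rad (limit 0.5). I backed off to right it, released it, and pushed from behind instead.
- **Bar forces inferred:** the force on each bar is worked out from the tool force, not measured. Friction under the foot could make it somewhat lower.

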